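Restock the sloped supply rack of a craft room

ROBOT

A 7-joint arm with a two-finger parallel gripper is mounted at the origin on the work surface. World frame = base frame: x ahead of the robot, y to its left, z up, the work surface at z = 0. Lengths are in m, angles in rad, forces in N, time in s.
With the tool pointing down it reaches from about 0.425 to 0.925 m from the base axis. Payload 6.8 kg.
Tool frame: the origin (TCP) lies midway between the tips of the shut fingers; the grasp point (between the pads) lies 19 mm behind it; z points along the fingers, y is the line along which they close (so a half turn about z gives the same grasp; the last joint's range is limited). The gripper opens to 85 mm and grips with 20 to 120 N. Pads are 22 mm wide; open, the fingers measure 114 mm over their backs; the gripper's body (76 mm by 85 mm) begins 54 mm behind the grasp point. The pads swing forward as they close: fully open they stand 13 mm farther back than shut.
Start: joints at [-1.421, 0.477, 0.022, 1.555, -0.011, 1.109, -0.083], TCP at [0.172, 0.653, 0.231] pointing down, gripper open.
Joint ranges: [-2.96, 2.96], [-0.34, 2.1], [-1.41, 1.46], [0.24, 2.44], [-1.37, 4.51], [0.17, 1.92], [-2.96, 2.96]. Speed limits (rad/s): [2.39, 2.39, 3.14, 3.14, 3.14, 3.14, 3.14].

INTERFACE

Orientations are given as a rotation vector (axis times angle).
In Python, from bench import r gives the robot as it stands. The module is installed in compiled form; this text tells all that it offers.
- The arm moves only by the tool apply_moves, never from a script. Its argument "rows" is a list of rows, each a list of 6 numbers: the shift along the tool's x, y, z scaled (see below), then the turn, a rotation vector about the tool's x, y, z scaled (see below). A call has 1 to 5 rows; each row is the pose to reach, as a shift and turn from the pose commanded when the call began, along the tool's axes at that moment; what a row does not reach only later rows make up. The controller multiplies each number of a shift by 0.25 m and each number of a turn by 90 degrees. A row lasts 1/8 s, in which the tool goes at most 62.5 mm and 10.7 degrees, less where a joint would pass 70% of its speed; a pose out of reach is approached as far as the arm can. A call with a number of a shift or a turn outside -1 to 1 is refused whole. A call with a gripper value outside its range is refused whole. "claw" is the opening, from 0 (shut) to 1 (fully open), set as the call begins (left out, the last holds). The fingers move at their own pace and stop on an object; "newtons" is the grip in N (left out, the last holds). Time passes only in rows, so rows that repeat a pose let the fingers close. It gives the time, the measured TCP pose, the force, the opening and the grip force at its end, in the units of the state.
- r.get_obs(): the state, without advancing time (a new reading comes with each control period).
- r.grab_frame(name): name is "scene" or "top" or "wrist"; returns a dict with "pixels" (400x640x3 uint8, red, green, blue), "intrinsics" (3x3 intrinsics, pixels), "eye" and "attitude" of the camera in the world. Camera axes: x right, y up, looking along -z (the intrinsics and any distortion apply to the point x, -y, -z); pixel columns grow to the right and rows downward; lengths in m; the calibration is good to about 2 mm. A picture is of the moment at which its call begins. There is no depth.
- r.hand_in(): hands the job in; it is judged then, once.
Trained networks look in a picture, given as the dict that the camera call returned (one of the last four; its "shot" number tells which), for a name from the list of things; names that differ only in an ending like _2 or _b are one class to them, and where a whole thing is asked for, a point or a joint stands for the part that bears it (a point fixed in the world has none). Each returns a list of dicts, best first, with "conf" (0 to 1); they miss things now and then, are a little off and sometimes report something else, mostly with a low value. They report only what shows in the picture. A call takes as long as a camera call.
- r.search_frame(picture, thing): "rect" ([left, top, width, height] in pixels, round what is visible of it).
- r.outline_of(picture, thing): "pixels" (400x640 bool, what is visible of it) and "rect" ([left, top, width, height] in pixels, round what is visible of it).
- r.landmark_of(picture, thing): "point" ([column, row] in pixels: a listed point, or the origin of a listed thing).
The state is a dict: "clock": time; "joints": joint angles; "qvel": joint speeds; "tau": joint torques, N m; "tcp_pos": TCP position; "orientation": TCP orientation; "contact_force": force on the tool from outside, world axes, zero at the start; "moment": the same for the moment, N m; "grip_width": finger opening in m; "gripper_force": force on a finger pad.
Only numpy, scipy, OpenCV 4.12 (cv2) and the standard library are available. Lean on these libraries where they do the work, as an engineer would, in place of code of your own. Each camera call takes 0.05 s, during which the arm holds its last target. There are 200 camera calls.

TASK

Restock the sloped wooden rack: put the wooden pencil box lengthwise into the narrow lane and the cardboard chalk carton lengthwise into the wide lane, and slide each one down its lane, under the clear hood, until it rests fully home against the back stop at the low end. Keep both boxes right side up all the time, and leave the cone, the roll of tape and the tin where they are.

Things in the scene. Friction and masses are not known exactly. Their poses are not given: they have to be found in the camera images.
- rack: foot frame of the light wooden sloped rack, fixed to the table; about 290 long (x), 127 wide (y; 137 over the hood). Origin on the table under the middle of the rack; z up, x horizontal from the rack's high open end (towards the robot) to its low end.
- bed: the rack's fixed tilted wooden bed. Origin on its floor at the foot of the back stop's inner face, midway across. x runs down the slope (20 degrees below level), y level across, z square to the floor. Floor from x = -300 (high end, open, no wall) to the back stop at x = 0 (40 high, 8 thick). Three lengthwise ribs 5 wide, 10 high, at y = -61, +10, +61 form two lanes.
- narrow_stop (a point): foot of the back stop in the middle of the narrow lane (46 wide), on the lane floor: bed y = +35.5; axes as the bed's. A box does not slide down by itself: it stays where it is set down and has to be pushed, with a few newtons.
- wide_stop (a point): foot of the back stop in the middle of the wide lane (66 wide), on the lane floor: bed y = -25.5; axes as the bed's
- hood_edge (a point): middle of the lower front edge of the fixed clear plastic hood, at bed x = -158, 85 above the floor. The hood, 5 thick, 137 wide, covers both lanes from there to bed x = +8; clear cheeks 5 thick carry it at bed y = +-66, only from x = -100 to +8. From x = -300 to -158 the bed is open above.
- pencil_box: loose closed wooden pencil box, 125 long (x) x 36 wide (y) x 45 high, flat plain ends, lid paler than the body, 0.12 to 0.26 kg. Origin at the centre of its underside, z up. Either end may go first.
- chalk_carton: loose closed cardboard chalk carton, 118 long (x) x 56 wide (y) x 45 high, rigid, flat plain ends, white labels on its long sides, 0.2 to 0.42 kg. Origin at the centre of its underside, z up. Either end may go first.
- cone: bystander: standing cardboard cone, 72 across at the foot, 156 high, loose; origin at the centre of its underside
- tape: bystander: lying roll of white tape, 96 across, 24 high, loose; origin at the centre of its underside
- tin: bystander: open empty metal tin, 72 across, 85 high, loose; origin at the centre of its underside

How it is judged:
By the outcome, as a careful person would: the job done as asked, in the order asked, and still so for the second after the job is handed in, with the robot touching nothing.
It also fails if it takes over 72 s, if anything falls off the work surface, if the arm or the gripper's body presses on something with over 40 N, if the wrist force passes 120 N, or if a joint passes its speed limit or range.

## Working session

There is one attempt and no reset: what is moved stays moved. The work goes in short steps, Python scripts to look and compute and a tool call to move; the robot and the scene stay as the last step left them, time stands still between calls to the robot, and variables do not carry over. Pictures are saved under pics/ and viewed, at most 10 in all, crops included, and the job is handed in when it is done.

Besides the shell and the picture viewer there is one more tool, called after "Call:" by a JSON object that holds its "name" and its "arguments", one argument or row to a line. apply_moves: Moves the arm, as the interface text tells. Its arguments: {"type":"object","properties":{"rows":{"type":"array","items":{"type":"array","items":{"type":"number"}}},"claw":{"type":"number"},"newtons":{"type":"number"}},"required":["rows"]}

```bash
mkdir -p pics
cat > h.py <<'E'
import numpy as np, cv2
from scipy.spatial.transform import Rotation as R
from bench import r
def grab(n,save=None):
    p=r.grab_frame(n)
    if save: cv2.imwrite('pics/'+save,cv2.cvtColor(p['pixels'],cv2.COLOR_RGB2BGR))
    return p
def att(p):
    a=np.array(p['attitude'],float)
    return a if a.shape==(3,3) else R.from_rotvec(a).as_matrix()
def ray(p,uv):
    K=np.array(p['intrinsics']); x=np.linalg.inv(K)@[uv[0],uv[1],1]
    d=att(p)@np.array([x[0],-x[1],-x[2]]); return np.array(p['eye']),d/np.linalg.norm(d)
def atz(p,uv,z):
    e,d=ray(p,uv); return e+d*(z-e[2])/d[2]
def tri(obs):
    A=np.zeros((3,3));b=np.zeros(3)
    for p,uv in obs:
        e,d=ray(p,uv);M=np.eye(3)-np.outer(d,d);A+=M;b+=M@e
    X=np.linalg.solve(A,b)
    res=[np.linalg.norm((np.eye(3)-np.outer(ray(p,uv)[1],ray(p,uv)[1]))@(X-ray(p,uv)[0])) for p,uv in obs]
    return X,res
def proj(p,X):
    c=att(p).T@(np.array(X)-p['eye']); q=np.array(p['intrinsics'])@[c[0],-c[1],-c[2]]; return q[:2]/q[2]
E
python3 - <<'E'
from h import *
np.set_printoptions(precision=4,suppress=True)
S=grab('scene','s0.png');T=grab('top','t0.png')
print(S.keys(),S['attitude'],S['eye'],T['eye'],T['intrinsics'])
for n in ['rack','bed','narrow_stop','wide_stop','hood_edge','pencil_box','chalk_carton','cone','tape','tin']:
    o=[]
    for p,l in((S,'S'),(T,'T')):
        k=r.landmark_of(p,n)
        for q in k[:2]: print(n,l,np.array(q['point']),round(q['conf'],2))
        if k:o.append((p,k[0]['point']))
    if len(o)==2:print('   ',*tri(o))
for n in ['pencil_box','chalk_carton']:
  for p,l in((S,'S'),(T,'T')):
    k=r.outline_of(p,n)
    if k:
        print(n,l,k[0]['conf'],k[0]['rect']); 
        c,_=cv2.findContours(k[0]['pixels'].astype(np.uint8),0,2);c=max(c,key=cv2.contourArea)
        print(cv2.approxPolyDP(c,3,True)[:,0].tolist())
        if l=='T':print([atz(p,q[0],.045) .round(4).tolist() for q in cv2.approxPolyDP(c,3,True)])
E
```

```text
dict_keys(['pixels', 'intrinsics', 'eye', 'attitude', 'shot']) [0.5986 0.6135 1.4964] [ 1.3173 -0.0328  0.8446] [ 0.5126 -0.0628  1.3052] [[502.9957   0.     313.2781]
 [  0.     502.9957 202.8696]
 [  0.       0.       1.    ]]
rack S [218.3 249.6] 0.4
rack T [300.3 203.1] 0.74
rack T [419.5 263. ] 0.71
    [ 0.6909 -0.1448  0.0812] [np.float64(0.14570754664500776), np.float64(0.14570754664500757)]
bed S [431.4 259. ] 0.72
bed S [326.7 271.9] 0.57
bed T [301.5 149.4] 0.72
    [0.7919 0.0969 0.1501] [np.float64(0.1171758120784312), np.float64(0.11717581207843121)]
narrow_stop S [343.2 273. ] 0.92
narrow_stop T [197.1 174.6] 0.28
    [0.7297 0.1429 0.0174] [np.float64(0.11746217028887898), np.float64(0.11746217028887893)]
wide_stop S [313.9 270.6] 0.61
wide_stop S [430.6 260.5] 0.61
wide_stop T [418.2 260.4] 0.6
    [ 0.5373 -0.2009 -0.2306] [np.float64(0.1600775315101821), np.float64(0.16007753151018206)]
hood_edge S [324.6 201.7] 0.76
hood_edge T [298.8 189.2] 0.85
    [ 0.6576 -0.0149  0.1585] [np.float64(0.004670553390084838), np.float64(0.004670553390084839)]
pencil_box S [224.2 
[... 492 characters left out ...]
357  0.0103] [np.float64(0.0065436480021744325), np.float64(0.006543648002174403)]
pencil_box S 0.95 [211.2, 176.7, 26.2, 39.8]
[[235, 176], [224, 177], [212, 202], [214, 213], [226, 212], [237, 188]]
pencil_box T 0.91 [408.4, 237.6, 23.3, 53.1]
[[417, 236], [409, 283], [425, 287], [432, 238]]
[[0.5594, -0.3025, 0.045], [0.443, -0.2826, 0.045], [0.434, -0.322, 0.045], [0.5551, -0.3398, 0.045]]
chalk_carton S 0.56 [411.5, 170.4, 23.9, 37.4]
[[417, 172], [411, 206], [427, 210], [433, 198], [434, 175]]
chalk_carton T 0.58 [165.1, 243.6, 38.2, 47.6]
[[180, 241], [166, 285], [189, 291], [202, 247]]
[[0.5358, 0.2903, 0.045], [0.426, 0.3203, 0.045], [0.4125, 0.2622, 0.045], [0.5219, 0.2343, 0.045]]
```

View pics/t0.png

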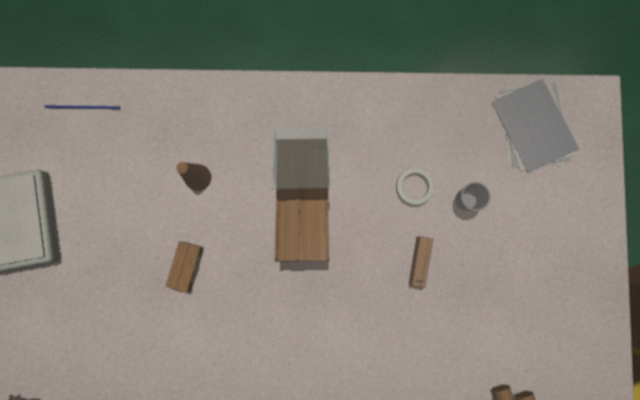

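View pics/s0.png

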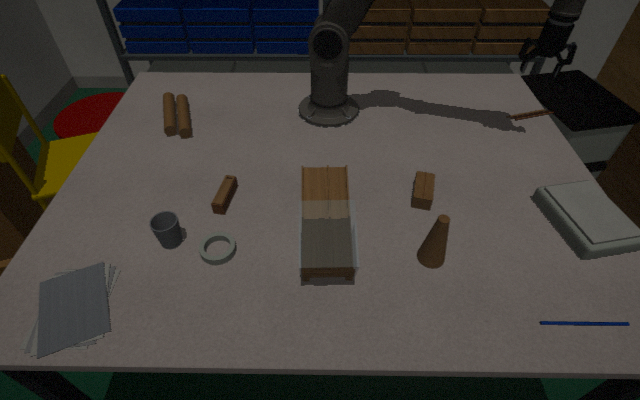

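The top view shows the rack at columns 275–329, rows 130–262, with its high end at row 262. The pencil box is at (421,262) and the carton at (184,267), both clear. The tape (415,187), tin (472,197) and cone (195,176) match the network points. Next I need the tool axes and the rack outline.

```bash
cat >> h.py <<'E'
np.set_printoptions(precision=4,suppress=True)
def st(): 
    o=r.get_obs(); return np.array(o['tcp_pos']),R.from_rotvec(o['orientation']),o
def go(pos,Rt=None):
    p,q,o=st(); Rt=q if Rt is None else Rt
    d=q.inv().apply(np.array(pos)-p); w=(q.inv()*Rt).as_rotvec()
    print('row',(d/.25).round(3).tolist(),(np.degrees(w)/90).round(3).tolist(),'t',round(o['clock'],2))
def tool(z,y):  # tool z direction, approx y
    z=np.array(z,float)/np.linalg.norm(z); y=np.array(y,float); y-=z*(y@z); y/=np.linalg.norm(y)
    return R.from_matrix(np.stack([np.cross(y,z),y,z],1))
E
python3 - <<'E'
from h import *
p,q,o=st(); print(p,q.as_matrix(),o['contact_force'],o['grip_width'])
go([.5,.3,.26]); go([.5,.3,.26],tool([0,0,-1],[0,1,0])); go([.5,.3,.26],tool([0,0,-1],[0,-1,0]))
S=grab('scene');T=grab('top')
for n in ['rack','bed']:
  for p,l in((S,'S'),(T,'T')):
    for k in r.outline_of(p,n)[:1]:
        c,_=cv2.findContours(k['pixels'].astype(np.uint8),0,2);c=max(c,key=cv2.contourArea)
        print(n,l,k['conf'],cv2.approxPolyDP(c,2,True)[:,0].tolist())
W=grab('wrist'); print(q.inv().apply(W['eye']-st()[0]), (q.inv()*R.from_matrix(att(W))).as_matrix())
E
```

```text
[0.1721 0.6527 0.2313] [[-0.9669  0.255  -0.    ]
 [ 0.255   0.9669  0.    ]
 [ 0.      0.     -1.    ]] [ 0.6819 -0.7011  0.0942] 0.0853989629304659
row [-1.628, -1.03, -0.115] [0.0, 0.0, 0.0] t 1.3
row [-1.628, -1.03, -0.115] [0.0, -0.0, -0.164] t 1.3
row [-1.628, -1.03, -0.115] [-0.0, -0.0, 1.836] t 1.3
rack S 0.83 [[347, 166], [302, 168], [302, 199], [299, 202], [298, 222], [299, 270], [304, 281], [320, 276], [343, 276], [346, 280], [352, 280], [359, 268], [355, 203], [348, 197]]
rack T 0.93 [[274, 127], [271, 187], [276, 190], [275, 258], [327, 260], [327, 190], [331, 181], [327, 128]]
bed S 0.96 [[304, 168], [299, 219], [300, 274], [304, 277], [354, 276], [359, 266], [354, 202], [347, 194], [346, 167]]
bed T 0.62 [[274, 127], [271, 187], [276, 190], [275, 259], [328, 260], [328, 129]]
[ 0.0753  0.0009 -0.1415] [[ 0.0006  0.9561  0.2929]
 [ 1.     -0.0008  0.0005]
 [ 0.0007  0.2929 -0.9561]]
```

Call:
{"name": "apply_moves", "arguments": {
  "rows": [
    [-0.16,-0.1,-0.05,0,0,0.12],
    [-0.32,-0.2,-0.1,0,0,0.24],
    [-0.48,-0.3,-0.15,0,0,0.35],
    [-0.64,-0.4,-0.2,0,0,0.47],
    [-0.8,-0.5,-0.25,0,0,0.59]
  ]
}}

```text
clock: 2.28
tcp_pos: [0.3346, 0.4797, 0.2944]
orientation: [-1.759, -2.603, -0.001]
contact_force: [0.2, 0.6, -0.4]
grip_width: 0.0853
gripper_force: 0.0
```

```bash
python3 -c "
from h import *
print(st()[0]); go([.52,.3,.32],tool([0,0,-1],[0,-1,0])); go([.52,.0,.32],tool([0,0,-1],[0,-1,0]))"
```

```text
[0.3346 0.4797 0.2944]
row [-0.943, 0.42, -0.103] [-0.0, -0.0, 1.243] t 2.27
row [-2.057, -0.027, -0.103] [-0.0, -0.0, 1.243] t 2.27
```

Call:
{"name": "apply_moves", "arguments": {
  "rows": [
    [-0.2,0.08,-0.03,0,0,0.12],
    [-0.4,0.17,-0.06,0,0,0.24],
    [-0.6,0.25,-0.1,0,0,0.35],
    [-0.8,0.34,-0.1,0,0,0.47],
    [-0.92,0.38,-0.1,0,0,0.59]
  ]
}}

```text
clock: 2.9
tcp_pos: [0.5108, 0.301, 0.3193]
orientation: [2.738, 1.54, 0.002]
contact_force: [1.2, 0.5, 0.0]
grip_width: 0.0849
gripper_force: 0.0
```

```bash
python3 -c "
from h import *
print(st()[0]); go([.49,.0,.34],tool([0,0,-1],[0,-1,0]))"
```

```text
[0.5108 0.301  0.3193]
row [-1.072, 0.555, -0.083] [0.0, -0.001, 0.652] t 2.9
```

Call:
{"name": "apply_moves", "arguments": {
  "rows": [
    [-0.2,0.1,-0.03,0,0,0.12],
    [-0.4,0.2,-0.06,0,0,0.24],
    [-0.6,0.3,-0.08,0,0,0.35],
    [-0.8,0.4,-0.08,0,0,0.47],
    [-0.98,0.5,-0.08,0,0,0.59]
  ]
}}

```text
clock: 3.52
tcp_pos: [0.4904, 0.0274, 0.3391]
orientation: [-3.136, -0.162, -0.001]
contact_force: [0.3, 0.4, 0.6]
grip_width: 0.0856
gripper_force: 0.0
```

Run:
```python
from h import *
print(st()[0]); go([.49,.0,.34],tool([0,0,-1],[0,-1,0]))
W=grab('wrist','w1.png')
print(W['eye'],att(W))
for n in ['rack','bed','narrow_stop','wide_stop','hood_edge']:
    print(n,[(np.array(k['point']),round(k['conf'],2)) for k in r.landmark_of(W,n)[:2]])
```

```text
[0.4904 0.0274 0.3391]
row [-0.013, 0.109, -0.004] [-0.001, -0.0, 0.066] t 3.52
[0.5642 0.036  0.4806] [[ 0.1033  0.9513  0.2904]
 [-0.9946  0.0989  0.0298]
 [-0.0003 -0.2919  0.9565]]
rack [(array([365.5,  31.1]), 0.74)]
bed [(array([140.8, 136.5]), 0.21)]
narrow_stop [(array([562.4, 163.4]), 0.49)]
wide_stop []
hood_edge []
```

View pics/w1.png

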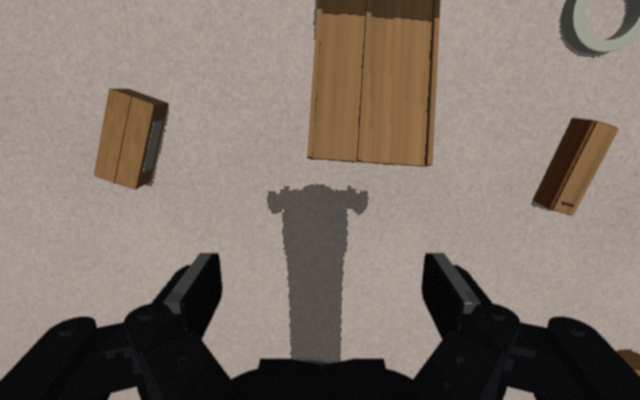

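The wrist view shows the open bed clearly: high-end corners at about (308,158) and (432,165), middle rib at (360,160), so the narrow lane is on the left (+y). The carton is at left (132,138) and the pencil box at right (575,165). I'll take a second wrist view higher and further forward for parallax.

Call:
{"name": "apply_moves", "arguments": {
  "rows": [
    [0.1,0.05,-0.2,0,0,0.06],
    [0.2,0.11,-0.35,0,0,0.066],
    [0.24,0.11,-0.45,0,0,0.066],
    [0.24,0.11,-0.45,0,0,0.066],
    [0.24,0.11,-0.45,0,0,0.066]
  ]
}}

```text
clock: 4.45
tcp_pos: [0.5529, 0.0098, 0.4501]
orientation: [3.141, 0.012, -0.003]
contact_force: [-0.8, 0.1, -0.7]
grip_width: 0.0855
gripper_force: 0.0
```

Run:
```python
from h import *
import pickle
W=grab('wrist','w2.png'); print(st()[0],W['eye'])
pickle.dump(W,open('w2.pkl','wb')); pickle.dump(grab('top'),open('t2.pkl','wb')); pickle.dump(grab('scene'),open('s2.pkl','wb'))
for n in ['rack','bed','narrow_stop','wide_stop','hood_edge']:
    print(n,[(np.array(k['point']),round(k['conf'],2)) for k in r.landmark_of(W,n)[:2]])
c=W['pixels'][:260,180:480]; cv2.imwrite('pics/w2c.png',cv2.cvtColor(cv2.resize(c,None,fx=2.3,fy=2.3,interpolation=2),4))
```

```text
[0.5527 0.0095 0.45  ] [0.6274 0.0115 0.5915]
rack [(array([337.4,  79.3]), 0.84)]
bed []
narrow_stop []
wide_stop [(array([336.8,  79.9]), 0.65)]
hood_edge [(array([345. ,  59.5]), 0.82)]
```

View pics/w2c.png

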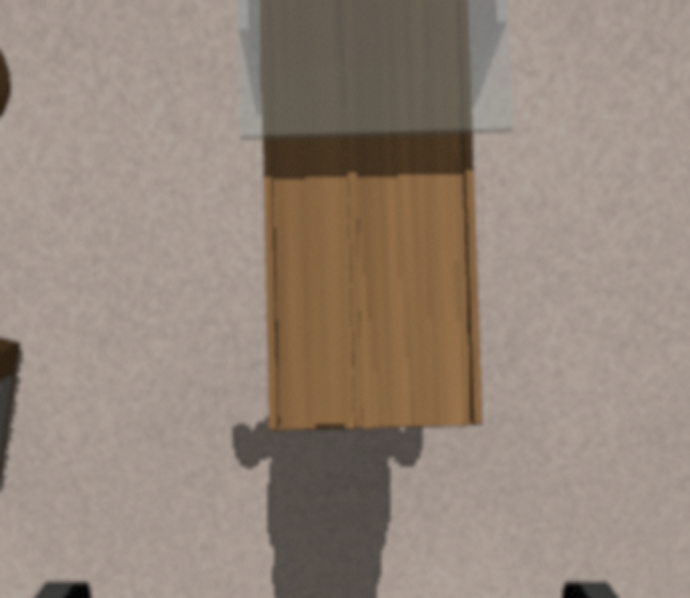

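```bash
cat > fit.py <<'E'
from h import *
import pickle
from scipy.optimize import least_squares
W2,T,S=[pickle.load(open(f,'rb')) for f in('w2.pkl','t2.pkl','s2.pkl')]
W1=dict(W2); W1['eye']=np.array([.5642,.036,.4806]); W1['attitude']=np.array([[.1033,.9513,.2904],[-.9946,.0989,.0298],[-.0003,-.2919,.9565]])
def bedR(yaw): return R.from_euler('z',yaw)*R.from_euler('y',20,degrees=True)
hi=lambda y:(-.300,y,.010)
ob=[(W2,hi(.0635),(297,187)),(W2,hi(-.0635),(389.1,184.3)),(W2,hi(.010),(333.5,186)),
(W1,hi(.0635),(308.5,158)),(W1,hi(-.0635),(432,165)),(W1,hi(.010),(360,160.5)),
(W2,(-.158,.0685,.0875),(284.8,60)),(W2,(-.158,-.0685,.0875),(402.2,56.5)),
(T,(-.158,0,.0875),(299.5,189.2)),(S,(-.158,0,.085),(324.6,201.7)),
(S,hi(.0635),(347.5,166)),(S,hi(-.0635),(302,167.5)),(T,hi(.0635),(275.5,261)),(T,hi(-.0635),(328.5,261))]
def f(v,full=False):
    o=[proj(p,v[:3]+bedR(v[3]).apply(b))-u for p,b,u in ob]
    return np.array(o) if full else np.ravel(o)
s=least_squares(f,[.8,0,.025,0],loss='soft_l1')
E
python3 - <<'E'
from fit import *
print(s.x,np.degrees(s.x[3]));print(f(s.x,True).round(1).tolist())
print(np.sqrt(np.diag(np.linalg.inv(s.jac.T@s.jac))))
E
```

```text
[ 0.7765 -0.0098  0.0249  0.037 ] 2.121366354932851
[[0.2, -0.4], [0.4, -0.3], [2.5, -0.5], [-1.0, -0.9], [-0.4, 0.2], [-0.0, 0.0], [0.0, 1.5], [-0.4, 1.4], [1.0, -0.3], [2.2, -0.3], [-0.7, -0.7], [-0.8, -1.4], [-1.0, -1.6], [1.0, -2.6]]
[0.0007 0.0013 0.002  0.0055]
```

```bash
python3 -c "
from h import *
t=np.radians(-9); go([.498,-.313,.22],tool([0,0,-1],[np.sin(t),-np.cos(t),0]))"
```

```text
row [-0.228, 1.286, 0.924] [-0.0, 0.0, 0.104] t 4.85
```

Call:
{"name": "apply_moves", "arguments": {
  "rows": [
    [-0.05,0.22,0.1,0,0,0.05],
    [-0.1,0.44,0.2,0,0,0.1],
    [-0.15,0.65,0.3,0,0,0.1],
    [-0.2,0.83,0.45,0,0,0.1],
    [-0.22,0.98,0.6,0,0,0.1]
  ]
}}

```text
clock: 5.48
tcp_pos: [0.4991, -0.2385, 0.3006]
orientation: [-3.132, 0.239, -0.002]
contact_force: [1.4, 0.5, 1.4]
grip_width: 0.0853
gripper_force: 0.0
```

Call:
{"name": "apply_moves", "arguments": {
  "rows": [
    [0,0.15,0.15,0,0,0],
    [0,0.28,0.3,0,0,0],
    [0,0.3,0.32,0,0,0],
    [0,0.3,0.32,0,0,0]
  ]
}}

```text
clock: 5.98
tcp_pos: [0.4888, -0.3107, 0.2216]
orientation: [-3.132, 0.238, 0.0]
contact_force: [-0.0, -0.5, -0.3]
grip_width: 0.0852
gripper_force: 0.0
```

```bash
cat > box.py <<'E'
from h import *
from scipy.optimize import least_squares
def silh(p,x,y,t,L,Wd,H=.045):
    c=[]
    for z in(0,H):
        for a in(-1,1):
            for b in(-1,1):
                v=R.from_euler('z',t).apply([a*L/2,b*Wd/2,0]);c.append(proj(p,[x+v[0],y+v[1],z]))
    m=np.zeros((400,640),np.uint8);cv2.fillConvexPoly(m,cv2.convexHull(np.array(c,np.float32)).round().astype(int)[:,0],1);return m>0
def fitbox(ps,n,g,L,Wd):
    from scipy.optimize import minimize
    ms=[r.outline_of(p,n)[0] for p in ps]; print([m['conf'] for m in ms])
    def cost(v): return sum(np.logical_xor(silh(p,v[0]/100,v[1]/100,v[2]/10,L,Wd),m['pixels']).sum()/m['pixels'].sum() for p,m in zip(ps,ms))
    g=np.array([g[0]*100,g[1]*100,g[2]*10]); sim=g+np.array([[0,0,0],[2,0,0],[0,2,0],[0,0,1.5]])
    q=minimize(cost,g,method='Nelder-Mead',options=dict(initial_simplex=sim,maxiter=200))
    return q.x[0]/100,q.x[1]/100,np.degrees(q.x[2]/10),q.fun
E
python3 - <<'E'
from box import *
W=grab('wrist','w3.png');T=grab('top')
print(st()[0],[r.outline_of(p,'pencil_box')[0]['rect'] for p in(W,T)])
print(fitbox([W],'pencil_box',(.498,-.313,-.157),.125,.036),fitbox([T],'pencil_box',(.498,-.313,-.157),.125,.036))
E
```

```text
[ 0.4898 -0.31    0.2224] [[306.1, 91.2, 43.1, 128.6], [407.0, 235.3, 24.2, 52.5]]
[0.62]
[0.66]
(np.float64(0.4972621012920747), np.float64(-0.3149901174864316), np.float64(-9.847851931282293), np.float64(0.06691526828257717)) (np.float64(0.4962435487017844), np.float64(-0.3151897337557227), np.float64(-7.0216894689858105), np.float64(0.5815126050420169))
```

View pics/w3.png

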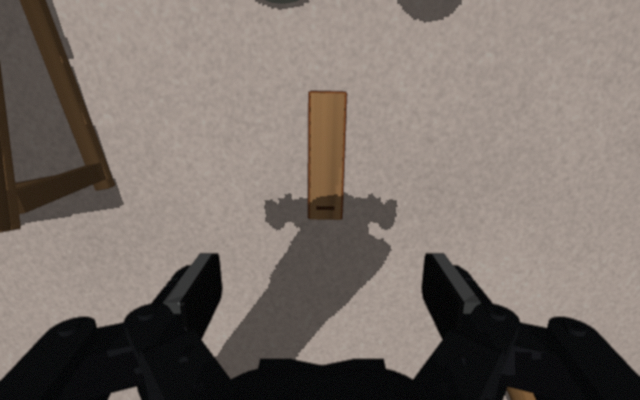

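Outline fit gives the pencil box at (0.497, −0.315), yaw −9.8°; in the picture it lies at columns 308–346, rows 91–218, almost aligned with the tool and between the jaws. Next I descend and grip it.

```bash
python3 -c "
from h import *
t=np.radians(-9.8); go([.4972,-.315,.011],tool([0,0,-1],[np.sin(t),-np.cos(t),0]))"
```

```text
row [0.032, 0.016, 0.845] [-0.0, -0.001, 0.014] t 6.28
```

Call:
{"name": "apply_moves", "arguments": {
  "rows": [
    [0.032,0.015,0.22,0,0,0.014],
    [0.032,0.015,0.44,0,0,0.014],
    [0.032,0.015,0.65,0,0,0.014],
    [0.032,0.015,0.8,0,0,0.014],
    [0.032,0.015,0.845,0,0,0.014]
  ]
}}

```text
clock: 6.9
tcp_pos: [0.4952, -0.3145, 0.0084]
orientation: [-3.129, 0.27, 0.004]
contact_force: [0.2, 0.4, 0.4]
grip_width: 0.0855
gripper_force: 0.0
```

Call:
{"name": "apply_moves", "arguments": {
  "rows": [
    [0,0,0,0,0,0],
    [0,0,0,0,0,0],
    [0,0,0,0,0,0],
    [0,0,0,0,0,0],
    [0,0,0,0,0,0]
  ],
  "claw": 0,
  "newtons": 45
}}

```text
clock: 7.52
tcp_pos: [0.497, -0.3163, 0.0117]
orientation: [3.129, -0.272, 0.004]
contact_force: [-0.6, 1.4, 7.2]
grip_width: 0.0354
gripper_force: 46.4
```

```bash
cat >> h.py <<'E'
B0=np.array([.7765,-.0098,.0249]); BR=R.from_euler('z',.037)*R.from_euler('y',20,degrees=True)
def bed(x,y,z): return B0+BR.apply([x/1e3,y/1e3,z/1e3])
def btool(a=0): # tool along -bed z tilted a deg toward +x; tool y=-bed y
    a=np.radians(a); return tool(BR.apply([np.sin(a),0,-np.cos(a)]),BR.apply([0,-1,0]))
def inbed():
    p,q,o=st(); print('bed mm',(BR.inv().apply(p-B0)*1e3).round(1),'tilt/rot deg',np.degrees((btool().inv()*q).as_rotvec()).round(1),'F',np.array(o['contact_force']).round(1),'grip',round(o['grip_width'],4),'j',np.array(o['joints']).round(2))
E
python3 -c "
from h import *
p=st()[0]; go([p[0],p[1],.3]); print(bed(-232,35.5,12),bed(-232,35.5,140)); go(bed(-232,35.5,140),btool())"
```

```text
row [0.003, 0.001, -1.153] [0.0, 0.0, 0.0] t 7.53
[0.5614 0.0178 0.1155] [0.6052 0.0194 0.2358]
row [0.197, -1.397, -0.896] [-0.023, -0.223, -0.133] t 7.53
```

Call:
{"name": "apply_moves", "arguments": {
  "rows": [
    [0,0,-0.1,0,0,0],
    [0,0,-0.3,0,0,0],
    [0,0,-0.55,0,0,0],
    [0,0,-0.8,0,0,0],
    [0,0,-0.98,0,0,0]
  ]
}}

```text
clock: 8.15
tcp_pos: [0.496, -0.3161, 0.2583]
orientation: [3.129, -0.273, 0.004]
contact_force: [2.2, 0.1, -1.7]
grip_width: 0.0353
gripper_force: 45.3
```

```bash
python3 -c "
from h import *
inbed(); go(bed(-232,35.5,110),btool()); print(r.get_obs()['gripper_force'])"
```

```text
bed mm [-353.9 -295.7  119.6] tilt/rot deg [ 2.1 20.1 12. ] F [ 2.2  0.1 -1.7] grip 0.0353 j [-0.23  0.43  0.94  1.78 -0.38  1.12 -0.91]
row [0.157, -1.389, 0.203] [-0.023, -0.223, -0.133] t 8.15
45.292861461639404
```

Call:
{"name": "apply_moves", "arguments": {
  "rows": [
    [0.02,-0.15,-0.05,0,-0.05,-0.03],
    [0.05,-0.35,-0.1,-0.01,-0.1,-0.06],
    [0.08,-0.55,-0.1,-0.02,-0.16,-0.1],
    [0.1,-0.76,-0.1,-0.023,-0.21,-0.133],
    [0.12,-0.96,-0.1,-0.023,-0.223,-0.133]
  ]
}}

```text
clock: 8.78
tcp_pos: [0.5676, -0.0818, 0.2797]
orientation: [3.087, 0.062, -0.55]
contact_force: [0.2, -0.3, -1.2]
grip_width: 0.0354
gripper_force: 45.3
```

```bash
python3 -c "
from h import *
inbed(); go(bed(-232,35.5,110),btool());go(bed(-232,35.5,70),btool()); print(r.get_obs()['gripper_force'])"
```

```text
bed mm [-285.8  -64.2  167.2] tilt/rot deg [ 0.  -0.2 -0.2] F [ 0.2 -0.3 -1.2] grip 0.0354 j [-0.52  0.59  0.84  1.54 -0.32  1.54 -1.16]
row [0.217, -0.398, 0.228] [-0.0, 0.002, 0.002] t 8.78
row [0.218, -0.398, 0.388] [-0.0, 0.002, 0.002] t 8.78
45.31876981258392
```

Call:
{"name": "apply_moves", "arguments": {
  "rows": [
    [0.1,-0.2,0.05,0,0,0],
    [0.2,-0.35,0.2,0,0,0],
    [0.217,-0.398,0.32,0,0,0],
    [0.217,-0.398,0.4,0,0,0],
    [0.217,-0.398,0.4,0,0,0]
  ]
}}

```text
clock: 9.4
tcp_pos: [0.5783, 0.0161, 0.1668]
orientation: [3.086, 0.059, -0.552]
contact_force: [0.3, -0.8, -1.0]
grip_width: 0.0353
gripper_force: 45.3
```

Run:
```python
from h import *
inbed(); go(bed(-232,35.5,14),btool())
S=grab('scene'); W=grab('wrist')
a=cv2.resize(S['pixels'][140:300,260:400],None,fx=3,fy=3,interpolation=2); b=cv2.resize(W['pixels'],(600*480//400*8//10-200,480))
b=cv2.resize(W['pixels'][:, 120:520],(380,480))
cv2.imwrite('pics/p4.png',cv2.cvtColor(np.hstack([a,b]),4))
```

```text
bed mm [-233.7   33.2   65.9] tilt/rot deg [ 0.  -0.3 -0.1] F [ 0.3 -0.8 -1. ] grip 0.0353 j [-0.61  0.71  0.77  1.62 -0.43  1.38 -1.25]
row [0.008, -0.009, 0.208] [-0.0, 0.003, 0.001] t 9.4
```

View pics/p4.png

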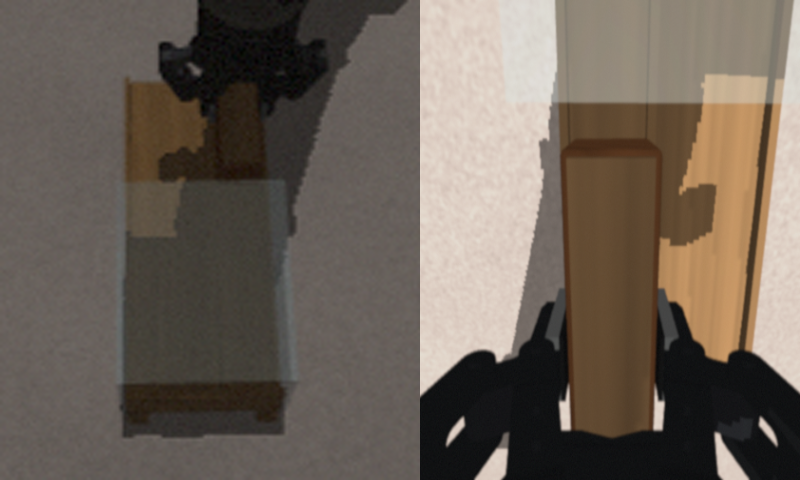

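The pencil box hangs square over the narrow lane, about 3 mm right of its middle (image centre 610, lane centre about 605). I'll correct that while lowering.

Call:
{"name": "apply_moves", "arguments": {
  "rows": [
    [0.008,-0.011,0.05,0,0,0],
    [0.008,-0.011,0.1,0,0,0],
    [0.008,-0.011,0.15,0,0,0],
    [0.008,-0.011,0.19,0,0,0],
    [0.008,-0.011,0.2,0,0,0]
  ]
}}

```text
clock: 10.12
tcp_pos: [0.564, 0.0178, 0.1202]
orientation: [3.087, 0.058, -0.549]
contact_force: [-1.6, 1.6, 12.9]
grip_width: 0.0355
gripper_force: 47.1
```

```bash
python3 -c "
from h import *
inbed(); go(bed(-232,35.5,12),btool())"
```

```text
bed mm [-231.2   35.5   17.3] tilt/rot deg [ 0.1 -0.2 -0. ] F [-1.6  1.6 12.9] grip 0.0355 j [-0.61  0.74  0.75  1.69 -0.46  1.28 -1.23]
row [-0.003, -0.0, 0.021] [-0.001, 0.002, 0.0] t 10.12
```

Run:
```python
from h import *
inbed(); print(r.get_obs()['moment'])
S=grab('scene'); W=grab('wrist')
a=cv2.resize(S['pixels'][150:250,290:370],None,fx=4.8,fy=4.8,interpolation=2)
b=cv2.resize(W['pixels'][:, 180:500],(384,480))
cv2.imwrite('pics/p5.png',cv2.cvtColor(np.clip(np.hstack([a,b]).astype(float)*1.6,0,255).astype(np.uint8),4))
```

```text
bed mm [-231.2   35.5   17.3] tilt/rot deg [ 0.1 -0.2 -0. ] F [-1.6  1.6 12.9] grip 0.0355 j [-0.61  0.74  0.75  1.69 -0.46  1.28 -1.23]
[ 0.3781  0.4663 -0.0936]
```

View pics/p5.png

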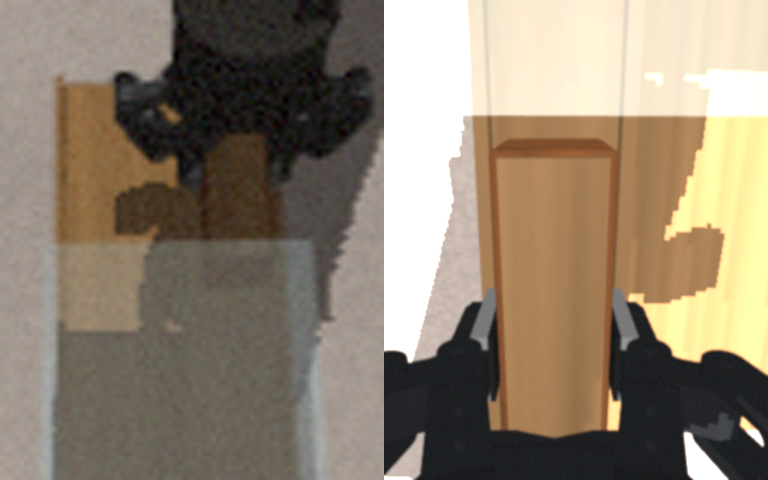

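Wrist view: the box front (493–615, row 155) lies between the outer rib (about 488) and the middle rib (about 621), so it is inside the lane and touching the floor with 13 N. Releasing.

Call:
{"name": "apply_moves", "arguments": {
  "rows": [
    [0,0,0,0,0,0],
    [0,0,0,0,0,0],
    [0,0,0,0,0,0]
  ],
  "claw": 0.7
}}

```text
clock: 10.6
tcp_pos: [0.5641, 0.0179, 0.1199]
orientation: [3.087, 0.058, -0.548]
contact_force: [0.2, 0.0, 0.3]
grip_width: 0.0601
gripper_force: 0.0
```

Call:
{"name": "apply_moves", "arguments": {
  "rows": [
    [0,0,-0.1,0,0,0],
    [-0.1,0,-0.3,0,0,0],
    [-0.2,0,-0.5,0,0,0],
    [-0.25,0,-0.6,0,0,0],
    [-0.25,0,-0.6,0,0,0]
  ]
}}

```text
clock: 11.22
tcp_pos: [0.558, 0.017, 0.2844]
orientation: [3.089, 0.058, -0.542]
contact_force: [-0.4, 1.0, -1.1]
grip_width: 0.0597
gripper_force: 0.0
```

Run:
```python
from h import *
inbed()
S=grab('scene'); W=grab('wrist')
a=cv2.resize(S['pixels'][150:250,290:370],None,fx=4.8,fy=4.8,interpolation=2)
b=cv2.resize(W['pixels'][:, 180:500],(384,480))
cv2.imwrite('pics/p6.png',cv2.cvtColor(np.clip(np.hstack([a,b]).astype(float)*1.2,0,255).astype(np.uint8),4))
go(bed(-305,35.5,45),btool(65)); go(bed(-310,35.5,120),btool(65))
```

```text
bed mm [-293.    34.9  169.6] tilt/rot deg [ 0.1  0.1 -0.1] F [-0.4  1.  -1.1] grip 0.0597 j [-0.68  0.56  0.84  1.57 -0.34  1.54 -1.31]
row [-0.046, 0.001, 0.487] [-0.001, 0.724, 0.0] t 11.32
row [-0.067, 0.001, 0.187] [-0.001, 0.724, 0.0] t 11.32
```

View pics/p6.png

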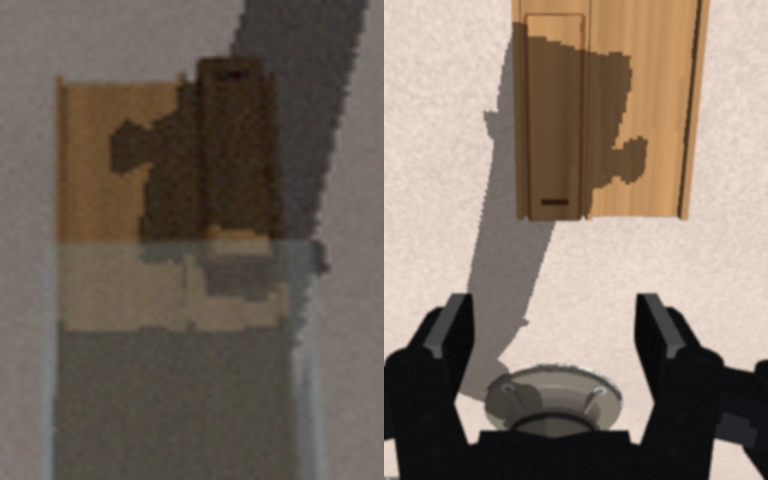

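The pencil box sits flat and straight in the narrow lane, with its rear end at the high edge. Next I tilt the shut gripper 65° from the bed normal to push under the hood.

Call:
{"name": "apply_moves", "arguments": {
  "rows": [
    [-0.05,0,0,0,0.11,0],
    [-0.1,0,0,0,0.23,0],
    [-0.15,0,0,0,0.35,0],
    [-0.15,0,0,0,0.46,0],
    [-0.15,0,0,0,0.57,0]
  ],
  "claw": 0
}}

```text
clock: 11.95
tcp_pos: [0.5212, 0.0186, 0.2948]
orientation: [-3.012, -0.063, -0.837]
contact_force: [1.3, -2.4, -2.0]
grip_width: -0.0003
gripper_force: 0.0
```

```bash
python3 -c "
from h import *
inbed(); go(bed(-325,35.5,110),btool(65)); go(bed(-325,35.5,30),btool(65))"
```

```text
bed mm [-331.    37.8  166.8] tilt/rot deg [ 0.2 51.1 -0.3] F [ 1.3 -2.4 -2. ] grip -0.0003 j [-1.07 -0.23  0.76  2.27  0.53  0.57 -2.19]
row [-0.161, 0.01, 0.162] [-0.004, 0.155, 0.001] t 11.95
row [-0.41, 0.01, 0.363] [-0.004, 0.155, 0.001] t 11.95
```

```bash
python3 -c "
from h import *
go(bed(-330,35.5,90),btool(40)); go(bed(-318,35.5,30),btool(40))"
```

```text
row [-0.236, 0.01, 0.196] [-0.004, -0.123, 0.002] t 11.95
row [-0.393, 0.01, 0.384] [-0.004, -0.123, 0.002] t 11.95
```

Call:
{"name": "apply_moves", "arguments": {
  "rows": [
    [-0.12,0.01,0.1,0,-0.1,0],
    [-0.236,0.01,0.196,0,-0.123,0],
    [-0.35,0.01,0.3,0,-0.123,0],
    [-0.393,0.01,0.384,0,-0.123,0],
    [-0.393,0.01,0.384,0,-0.123,0]
  ]
}}

```text
clock: 12.58
tcp_pos: [0.4846, 0.0107, 0.1599]
orientation: [-3.095, -0.055, -0.528]
contact_force: [0.6, 0.1, 0.7]
grip_width: 0.0004
gripper_force: 0.0
```

```bash
python3 -c "
from h import *
inbed(); go(bed(-240,35.5,30),btool(50));go(bed(-200,35.5,30),btool(60))"
```

```text
bed mm [-319.6   31.2   27.4] tilt/rot deg [-0.3 39.3  0.1] F [0.6 0.1 0.7] grip 0.0004 j [-1.12  0.16  1.05  2.36 -0.32  0.38 -1.36]
row [0.253, -0.018, 0.194] [0.003, 0.118, -0.0] t 12.57
row [0.377, -0.019, 0.295] [0.003, 0.23, 0.0] t 12.57
```

Call:
{"name": "apply_moves", "arguments": {
  "rows": [
    [0.05,-0.018,0.04,0,0.02,0],
    [0.1,-0.018,0.078,0,0.04,0],
    [0.15,-0.018,0.115,0,0.07,0],
    [0.2,-0.018,0.154,0,0.09,0],
    [0.25,-0.018,0.192,0,0.115,0]
  ]
}}

```text
clock: 13.2
tcp_pos: [0.5547, 0.0212, 0.1406]
orientation: [-3.026, -0.058, -0.78]
contact_force: [-0.4, 0.3, -0.9]
grip_width: -0.0002
gripper_force: 0.5
```

```bash
python3 -c "
from h import *
inbed(); go(bed(-180,35.5,30),btool(62))"
```

```text
bed mm [-246.8   39.2   33.3] tilt/rot deg [ 0.4 48.9 -0.2] F [-0.4  0.3 -0.9] grip -0.0002 j [-0.85  0.29  0.77  2.34 -1.11  0.17 -0.62]
row [0.165, 0.016, 0.21] [-0.004, 0.145, -0.001] t 13.2
```

```bash
python3 -c "
from h import *
go(bed(-200,34.5,31),btool(50));go(bed(-180,34.5,31),btool(54))"
```

```text
row [0.116, 0.02, 0.147] [-0.004, 0.012, -0.0] t 13.2
row [0.169, 0.02, 0.207] [-0.004, 0.056, -0.0] t 13.2
```

Call:
{"name": "apply_moves", "arguments": {
  "rows": [
    [0.03,0.01,0.04,0,0,0],
    [0.06,0.02,0.08,0,0.01,0],
    [0.1,0.02,0.12,0,0.02,0],
    [0.14,0.02,0.165,0,0.04,0],
    [0.17,0.02,0.207,0,0.055,0]
  ]
}}

```text
clock: 13.82
tcp_pos: [0.6245, 0.0186, 0.1363]
orientation: [-3.007, -0.055, -0.854]
contact_force: [-0.7, -0.3, 0.2]
grip_width: -0.0001
gripper_force: 0.1
```

```bash
python3 -c "
from h import *
inbed();go(bed(-150,35,31),btool(58)); go(bed(-170,35,31),btool(58))"
```

```text
bed mm [-179.8   34.    53.1] tilt/rot deg [ 0.3 51.7 -0. ] F [-0.7 -0.3  0.2] grip -0.0001 j [-0.67  0.39  0.62  2.23 -1.36  0.17 -0.37]
row [0.005, -0.003, 0.148] [-0.003, 0.07, -0.001] t 13.82
row [-0.045, -0.004, 0.086] [-0.003, 0.07, -0.001] t 13.82
```

The commanded tilt is limited by j5 and j6: both sit on their limits and the tool rose to z = 53 mm. I'll identify the arm kinematics from the logged poses to find a better posture.

```bash
cat > kin.py <<'E'
from h import *
import itertools
from scipy.optimize import least_squares
D=[([-1.421,.477,.022,1.555,-.011,1.109,-.083],[.1721,.6527,.2313],None),
([-.23,.43,.94,1.78,-.38,1.12,-.91],[.496,-.3161,.2583],[3.129,-.273,.004]),
([-.52,.59,.84,1.54,-.32,1.54,-1.16],[.5676,-.0818,.2797],[3.087,.062,-.55]),
([-.61,.74,.75,1.69,-.46,1.28,-1.23],[.564,.0178,.1202],[3.087,.058,-.549]),
([-1.07,-.23,.76,2.27,.53,.57,-2.19],[.5212,.0186,.2948],[-3.012,-.063,-.837]),
([-1.12,.16,1.05,2.36,-.32,.38,-1.36],[.4846,.0107,.1599],[-3.095,-.055,-.528]),
([-.85,.29,.77,2.34,-1.11,.17,-.62],[.5547,.0212,.1406],[-3.026,-.058,-.78]),
([-.67,.39,.62,2.23,-1.36,.17,-.37],[.6245,.0186,.1363],[-3.007,-.055,-.854])]
D[0]=(D[0][0],D[0][1],R.from_matrix([[-.9669,.255,0],[.255,.9669,0],[0,0,-1]]).as_rotvec())
lo=np.array([-2.96,-.34,-1.41,.24,-1.37,.17,-2.96]);up=np.array([2.96,2.1,1.46,2.44,4.51,1.92,2.96])
def fk(q,L,s,k):
    a=np.array(s)*q; h,u,f,d,e,w,e2=L
    Rs=[R.from_euler('zyzyzyz'[i],a[i]) for i in range(7)]
    T=Rs[0]*Rs[1]; p=np.array([0,0,h])
    T2=T*Rs[2]; p=p+T2.apply([e,0,u]); T3=T2*Rs[3]
    T4=T3*Rs[4]; p=p+T4.apply([e2,0,f]); T5=T4*Rs[5]; p=p+T5.apply([w,0,d])
    return p,T5*Rs[6]*R.from_euler('z',k)
E
python3 - <<'E'
from kin import *
best=[]
for s in itertools.product([1,-1],repeat=7):
    if s[1]<0: continue
    for k in np.radians([0,90,180,-90]):
        o=np.mean([(fk(np.array(q),[0]*7,s,k)[1].inv()*R.from_rotvec(w)).magnitude() for q,p,w in D])
        best.append((o,s,k))
best.sort(key=lambda b:b[0])
for o,s,k in best[:3]:
    z=least_squares(lambda L:np.ravel([fk(np.array(q),L,s,k)[0]-p for q,p,w in D]),[.3,.4,.4,.25,0,0,0])
    print(o,s,np.degrees(k),z.x,np.abs(z.fun).max())
E
```

```text
0.006092384221042751 (-1, 1, -1, 1, -1, 1, -1) 90.0 [ 0.3702  0.4703  0.4903  0.3285  0.0091 -0.0191 -0.0009] 0.0811099350254594
0.16629791723789267 (1, 1, 1, 1, 1, 1, 1) -90.0 [-0.5877  0.0943 -0.6091 -0.1862  1.0285  0.5727 -0.6599] 0.7832775142097808
0.8777248062998193 (1, 1, -1, 1, -1, 1, -1) 0.0 [-0.8625  0.4038 -0.3388 -0.6315  0.664   0.5948 -0.1757] 0.6071935079953579
```

```bash
cat >> kin.py <<'E'
SG=np.array([-1,1,-1,1,-1,1,-1])
def fkg(q,V):
    V=np.reshape(V,(8,3)); T=R.identity(); p=V[0].copy()
    for i in range(7):
        T=T*R.from_euler('zyzyzyz'[i],SG[i]*q[i]); p=p+T.apply(V[i+1])
    return p,T*R.from_euler('z',np.pi/2)
def fitV():
    V0=np.zeros((8,3));V0[0,2]=.37;V0[3,2]=.47;V0[5,2]=.49;V0[7,2]=.33
    g=lambda v:np.r_[np.ravel([fkg(np.array(q),v)[0]-p for q,p,w in D]),.005*np.arctan((v-V0.ravel())*20)]
    return least_squares(g,V0.ravel()).x
E
python3 - <<'E'
from kin import *
v=fitV(); print(v.reshape(8,3)); print([(np.linalg.norm(fkg(np.array(q),v)[0]-p)*1e3).round(1) for q,p,w in D])
E
```

```text
[[ 0.0046  0.0031  0.3349]
 [-0.0078 -0.0154 -0.0351]
 [ 0.0009 -0.0154  0.04  ]
 [-0.0039 -0.0141  0.51  ]
 [ 0.0085 -0.0141 -0.005 ]
 [ 0.0004 -0.0002  0.485 ]
 [ 0.0005 -0.0002  0.0034]
 [-0.0003  0.0013  0.3334]]
[np.float64(0.4), np.float64(2.4), np.float64(4.7), np.float64(3.5), np.float64(1.4), np.float64(1.9), np.float64(4.5), np.float64(3.5)]
```

```bash
cat >> kin.py <<'E'
def ik(P,Rt,q0,v,reg=1e-3):
    g=lambda q:(lambda t:np.r_[(t[0]-P)*10,(Rt.inv()*t[1]).as_rotvec()*3,reg*(q-q0)])(fkg(q,v))
    z=least_squares(g,np.clip(q0,lo+.01,up-.01),bounds=(lo,up)); t=fkg(z.x,v)
    return z.x,np.linalg.norm(t[0]-P)*1e3,np.degrees((Rt.inv()*t[1]).magnitude())
E
python3 - <<'E'
from kin import *
v=fitV(); rng=np.random.default_rng(0); qc=np.array(r.get_obs()['joints'])
for X,Y,a in [(-125,35.5,45),(-125,35.5,52),(-125,35.5,60),(-118,-25.5,60),(-180,35.5,52),(-240,35.5,45),(-300,35.5,35)]:
    sols=[]
    for i in range(25):
        q,ep,ea=ik(bed(X,Y,30),btool(a),rng.uniform(lo,up) if i else qc,v)
        if ep<2 and ea<1: sols.append((np.abs(q-qc).max().round(2),q.round(2).tolist()))
    sols.sort(); print(X,Y,a,len(sols)); [print('   ',s) for s in sols[:2]]
E
```

```text
-125 35.5 45 13
    (np.float64(0.23), [-0.73, 0.59, 0.76, 2.07, -1.19, 0.38, -0.6])
    (np.float64(0.35), [-0.86, 0.69, 0.97, 2.08, -1.37, 0.52, -0.47])
-125 35.5 52 16
    (np.float64(3.04), [0.79, 0.88, -1.26, 2.07, 1.67, 0.81, -2.95])
    (np.float64(3.33), [0.06, 0.48, -0.25, 2.12, 1.7, 0.17, 2.96])
-125 35.5 60 14
    (np.float64(3.36), [0.71, 0.77, -1.09, 2.17, 2.0, 0.68, 2.96])
    (np.float64(3.56), [0.36, 0.55, -0.62, 2.19, 2.2, 0.41, 2.57])
-118 -25.5 60 18
    (np.float64(3.33), [1.0, 1.08, -1.4, 2.14, 1.97, 0.91, -2.96])
    (np.float64(3.33), [1.0, 1.08, -1.4, 2.14, 1.97, 0.91, -2.96])
-180 35.5 52 14
    (np.float64(3.03), [0.9, 0.89, -1.41, 2.17, 1.66, 0.89, -2.96])
    (np.float64(3.03), [0.9, 0.89, -1.41, 2.17, 1.66, 0.89, -2.96])
-240 35.5 45 15
    (np.float64(0.34), [-0.96, 0.39, 0.96, 2.3, -1.08, 0.33, -0.66])
    (np.float64(0.4), [-0.9, 0.35, 0.86, 2.29, -0.96, 0.28, -0.77])
-300 35.5 35 15
    (np.float64(0.71), [-1.22, 0.47, 1.33, 2.28, -0.86, 0.64, -0.84])
    (np.float64(0.84), [-1.25, 0.62, 1.46, 2.28, -1.04, 0.78, -0.66])
```

```bash
cat >> kin.py <<'E'
def jac(q,v):
    p0,R0=fkg(q,v);J=np.zeros((6,7))
    for i in range(7):
        d=np.zeros(7);d[i]=1e-5;p,Rr=fkg(q+d,v);J[:3,i]=(p-p0)/1e-5;J[3:,i]=(Rr*R0.inv()).as_rotvec()/1e-5
    return J,p0,R0
def follow(q,P,Rt,v,n=25):
    q=q.copy();p0,R0=fkg(q,v);w=(R0.inv()*Rt).as_rotvec()
    for k in range(1,n+1):
        for _ in range(3):
            J,p,Rr=jac(q,v);e=np.r_[p0+(P-p0)*k/n-p,(R0*R.from_rotvec(w*k/n)*Rr.inv()).as_rotvec()]
            fr=np.ones(7,bool); dq=np.linalg.lstsq(J.T@np.linalg.inv(J@J.T+1e-5*np.eye(6))@np.eye(6),np.zeros(7),rcond=None)[0] if 0 else J.T@np.linalg.solve(J@J.T+1e-5*np.eye(6),e)
            bad=((q+dq)<lo)|((q+dq)>up)
            if bad.any(): Jf=J*(~bad); dq=Jf.T@np.linalg.solve(Jf@Jf.T+1e-5*np.eye(6),e)
            q=np.clip(q+dq,lo,up)
    p,Rr=fkg(q,v); return q,np.linalg.norm(p-P)*1e3,np.degrees((Rr.inv()*Rt).magnitude())
E
python3 - <<'E'
from kin import *
v=fitV(); q=np.array(D[0][0]); rv=R.from_rotvec
for P,w in [([.3346,.4797,.2944],[-1.759,-2.603,-.001]),([.5108,.301,.3193],[2.738,1.54,.002]),([.4904,.0274,.3391],[-3.136,-.162,-.001]),([.5529,.0098,.45],[3.141,.012,-.003]),([.4991,-.2385,.3006],[-3.132,.239,-.002]),([.4888,-.3107,.2216],[-3.132,.238,0]),([.496,-.3161,.2583],[3.129,-.273,.004]),([.5676,-.0818,.2797],[3.087,.062,-.55]),([.564,.0178,.1202],[3.087,.058,-.549]),([.558,.017,.2844],[3.089,.058,-.542]),([.5212,.0186,.2948],[-3.012,-.063,-.837])]:
    q,a,b=follow(q,np.array(P),rv(w),v,10); print(q.round(2),a.round(1),b.round(1))
E
```

```text
[-1.29  0.28  0.27  1.72 -0.08  1.16 -0.61] 0.0 0.0
[-1.07  0.29  0.54  1.68 -0.16  1.21 -1.03] 0.0 0.0
[-0.93  0.06  0.8   1.88 -0.05  1.22 -1.58] 0.0 0.0
[-0.86  0.16  0.86  1.57 -0.12  1.47 -1.56] 0.0 0.0
[-0.43  0.3   0.97  1.81 -0.27  1.17 -1.1 ] 0.0 0.0
[-0.2   0.45  0.9   1.84 -0.4   1.05 -0.87] 0.0 0.0
[-0.22  0.43  0.93  1.78 -0.38  1.12 -0.92] 0.0 0.0
[-0.51  0.59  0.83  1.54 -0.31  1.54 -1.16] 0.0 0.0
[-0.6   0.74  0.73  1.68 -0.45  1.28 -1.25] 0.0 0.0
[-0.67  0.55  0.82  1.57 -0.33  1.54 -1.32] 0.0 0.0
[-0.97 -0.21  0.68  2.27  0.48  0.55 -2.15] 0.0 0.0
```

```bash
cat > plan.py <<'E'
from kin import *
v=fitV(); q0=np.array(r.get_obs()['joints'])
def yb(a,yaw): return btool(0)*R.from_euler('z',yaw,degrees=True)
def tl(a,flip): # tilt a with flip of tool y
    return btool(a)*(R.from_euler('z',180,degrees=True) if flip else R.identity())
def run(seq,q=q0,show=False):
    q=q.copy();worst=0
    for (x,y,z),Rt in seq:
        q,a,b=follow(q,bed(x,y,z),Rt,v,12)
        worst=max(worst,a+b*2)
        if show: print((x,y,z),q.round(2),a.round(1),b.round(1))
    return worst,q
E
python3 - <<'E'
from plan import *
res=[]
for x in(-300,-250,-200):
  for z in(100,170,240):
    for yaw in(0,180,-180):
      for a1 in (30,60):
        rt=[((x,35,z),yb(0,s)) for s in ([0] if yaw==0 else [0,yaw/2,yaw])]
        fl=yaw!=0
        seq=[((-210,35,100),btool(48)),((x,35,z),btool(20)),*rt,((x,35,z),tl(a1,fl)),((-260,35,100),tl(60,fl)),((-260,35,50),tl(60,fl)),((-240,35,30),tl(60,fl)),((-180,35,30),tl(60,fl)),((-125,35,30),tl(60,fl))]
        w,q=run(seq); res.append((w,x,z,yaw,a1,q.round(2).tolist()))
res.sort(key=lambda s:s[0])
for s in res[:8]: print(s)
E
```

```text
(np.float64(2.708253955663542e-06), -200, 240, -180, 60, [0.45, 0.58, -0.72, 2.18, 2.13, 0.45, -0.46])
(np.float64(2.0633712665945104e-05), -250, 240, -180, 60, [0.45, 0.59, -0.73, 2.18, 2.12, 0.45, -0.46])
(np.float64(6.251722732826084e-05), -300, 170, -180, 30, [0.73, 0.78, -1.11, 2.16, 1.99, 0.69, -0.16])
(np.float64(0.00015624584371840556), -300, 100, -180, 30, [0.65, 0.7, -0.99, 2.17, 2.02, 0.6, -0.25])
(np.float64(0.00023984800271943042), -200, 170, -180, 30, [0.69, 0.74, -1.05, 2.17, 2.0, 0.64, -0.21])
(np.float64(0.0003953214825197236), -250, 100, -180, 30, [0.6, 0.67, -0.92, 2.17, 2.04, 0.55, -0.3])
(np.float64(0.0006304056639111887), -250, 170, -180, 60, [0.44, 0.58, -0.71, 2.18, 2.13, 0.44, -0.47])
(np.float64(0.0012634384174139914), -250, 170, -180, 30, [0.59, 0.66, -0.91, 2.17, 2.04, 0.55, -0.31])
```

```bash
python3 -c "
from h import *
inbed(); go(bed(-215,35,110),btool(48)); go(bed(-240,35,230),btool(0))"
```

```text
bed mm [-179.8   34.    53.1] tilt/rot deg [ 0.3 51.7 -0. ] F [-0.7 -0.3  0.2] grip -0.0001 j [-0.67  0.39  0.62  2.23 -1.36  0.17 -0.37]
row [0.091, -0.006, -0.252] [-0.003, -0.041, -0.001] t 13.82
row [0.406, -0.008, -0.627] [-0.004, -0.575, 0.0] t 13.82
```

Call:
{"name": "apply_moves", "arguments": {
  "rows": [
    [0.05,0,-0.15,0,-0.04,0],
    [0.1,0,-0.27,0,-0.12,0],
    [0.2,0,-0.4,0,-0.24,0],
    [0.3,0,-0.52,0,-0.36,0],
    [0.406,-0.008,-0.627,0,-0.48,0]
  ]
}}

```text
clock: 14.45
tcp_pos: [0.6271, 0.0199, 0.3156]
orientation: [-3.128, -0.07, 0.025]
contact_force: [0.5, 0.4, 0.6]
grip_width: -0.0002
gripper_force: 0.0
```

Call:
{"name": "apply_moves", "arguments": {
  "rows": [
    [0,0,0,0,-0.1,-0.1],
    [0,0,0,0,-0.1,-0.2],
    [0,0,0,0,-0.1,-0.3],
    [0,0,0,0,-0.1,-0.4],
    [0,0,0,0,-0.1,-0.5]
  ]
}}

```text
clock: 15.08
tcp_pos: [0.6274, 0.0195, 0.3132]
orientation: [-2.849, -1.268, 0.248]
contact_force: [-0.0, 0.1, 0.2]
grip_width: 0.0001
gripper_force: 0.0
```

Run:
```python
from plan import *
inbed(); p,q,o=st(); print('yaw err',np.degrees((yb(0,-180).inv()*q).as_rotvec()))
S=grab('scene');T=grab('top');print([ (k['rect'],k['conf']) for p in(S,T) for k in r.outline_of(p,'pencil_box')[:1]])
for x in(-250,-200,-170,-160): print(x,proj(S,bed(x,35.5,50)).round(),proj(T,bed(x,35.5,50)).round())
```

```text
bed mm [-237.5   34.8  220.3] tilt/rot deg [ -7.    9.6 -45.3] F [-0.   0.1  0.2] grip 0.0001 j [-0.72  0.56  0.9   1.5  -0.36  1.44 -0.53]
yaw err [-11.8919  -8.681  134.0246]
[([280.0, 189.4, 15.7, 24.1], 0.87)]
-250 [338. 175.] [286. 233.]
-200 [339. 192.] [286. 213.]
-170 [340. 202.] [286. 201.]
-160 [340. 206.] [286. 197.]
```

Call:
{"name": "apply_moves", "arguments": {
  "rows": [
    [0,0,0,0,0,-0.11],
    [0,0,0,0,0,-0.23],
    [0,0,0,0,0,-0.35],
    [0,0,0,0,0,-0.46],
    [0,0,0,0,0,-0.58]
  ]
}}

```text
clock: 15.9
tcp_pos: [0.6271, 0.0195, 0.3129]
orientation: [-1.96, -2.338, 0.208]
contact_force: [0.7, -0.3, 0.8]
grip_width: -0.0002
gripper_force: 0.0
```

Call:
{"name": "apply_moves", "arguments": {
  "rows": [
    [0,0,0,0,0,-0.11],
    [0,0,0,0,0,-0.23],
    [0,0,0,0,0,-0.35],
    [0,0,0,0,0,-0.46],
    [0,0,0,0,0,-0.58]
  ]
}}

```text
clock: 16.52
tcp_pos: [0.6271, 0.0194, 0.3128]
orientation: [-0.722, -2.916, 0.129]
contact_force: [0.3, 0.3, -0.1]
grip_width: -0.0
gripper_force: 0.0
```

```bash
cat >> h.py <<'E'
def ftool(a=0): return btool(a)*R.from_euler('z',180,degrees=True)
def inbedf():
    p,q,o=st(); print('bed mm',(BR.inv().apply(p-B0)*1e3).round(1),'tilt(-y=fwd) deg',np.degrees((ftool().inv()*q).as_rotvec()).round(1),'F',np.array(o['contact_force']).round(1),'grip',round(o['grip_width'],4),'j',np.array(o['joints']).round(2))
E
python3 -c "
from h import *
inbedf(); go(bed(-240,35,200),ftool(0)); go(bed(-240,35,190),ftool(45)); go(bed(-240,35,190),ftool(57)) "
```

```text
bed mm [-237.7   34.7  219.8] tilt(-y=fwd) deg [ -0.4 -11.6  30.3] F [ 0.3  0.3 -0.1] grip -0.0 j [-0.46  0.45  0.46  1.48 -0.15  1.41  1.1 ]
row [0.023, -0.008, 0.076] [0.005, 0.129, -0.336] t 16.52
row [0.031, -0.011, 0.115] [-0.126, -0.359, -0.316] t 16.52
row [0.031, -0.011, 0.115] [-0.16, -0.489, -0.305] t 16.52
```

Call:
{"name": "apply_moves", "arguments": {
  "rows": [
    [0.0,0,0.04,0,0,-0.11],
    [0,0,0.08,0,0,-0.22],
    [0,0,0.1,0,0,-0.33]
  ]
}}

```text
clock: 16.9
tcp_pos: [0.6231, 0.0181, 0.2875]
orientation: [0.049, -2.987, 0.073]
contact_force: [-0.5, 0.3, -0.6]
grip_width: 0.0005
gripper_force: 0.0
```

Call:
{"name": "apply_moves", "arguments": {
  "rows": [
    [0,0,0,0,-0.1,0],
    [0,0,0,0,-0.2,0],
    [0,0,0,0,-0.3,0],
    [0,0,0,0,-0.4,0],
    [0,0,0,0,-0.5,0]
  ]
}}

```text
clock: 17.52
tcp_pos: [0.6234, 0.0181, 0.2891]
orientation: [-0.056, 2.502, -0.039]
contact_force: [0.8, -1.8, 0.0]
grip_width: -0.0002
gripper_force: 0.0
```

```bash
python3 -c "
from plan import *
inbedf()
run([((-260,35.5,110),ftool(57)),((-230,35.5,36),ftool(57)),((-125,35.5,36),ftool(57))],show=True)
go(bed(-260,35.5,110),ftool(57)); go(bed(-235,35.5,36),ftool(57)) "
```

```text
bed mm [-233.2   33.5  196.3] tilt(-y=fwd) deg [  2.5 -56.6  -0. ] F [ 0.8 -1.8  0. ] grip -0.0002 j [-0.57  0.06  0.39  2.14  0.32  0.33  1.16]
(-260, 35.5, 110) [ 0.27  0.12 -0.47  2.28  0.94  0.18  0.54] 0.0 0.0
(-230, 35.5, 36) [ 0.38  0.33 -0.63  2.34  2.    0.29 -0.47] 0.0 0.0
(-125, 35.5, 36) [ 0.3   0.52 -0.54  2.14  1.97  0.32 -0.37] 0.0 0.0
row [0.347, 0.019, 0.1] [-0.023, -0.005, 0.013] t 17.52
row [0.539, 0.031, 0.346] [-0.023, -0.005, 0.013] t 17.52
```

Call:
{"name": "apply_moves", "arguments": {
  "rows": [
    [0.07,0,0.02,0,0,0],
    [0.14,0.01,0.04,-0.01,0,0],
    [0.21,0.015,0.06,-0.02,0,0],
    [0.28,0.019,0.08,-0.023,-0.005,0.013],
    [0.347,0.019,0.1,-0.023,-0.005,0.013]
  ]
}}

```text
clock: 18.15
tcp_pos: [0.5724, 0.0168, 0.2219]
orientation: [-0.048, 2.507, 0.004]
contact_force: [0.6, -0.5, 0.7]
grip_width: -0.0002
gripper_force: 0.0
```

```bash
python3 -c "
from plan import *
inbedf()
go(bed(-260,35.5,110),ftool(57)); go(bed(-238,35.5,36),ftool(57)) "
```

```text
bed mm [-258.1   34.2  115.7] tilt(-y=fwd) deg [  0.5 -56.3   0. ] F [ 0.6 -0.5  0.7] grip -0.0002 j [-0.2   0.09 -0.    2.29  0.65  0.17  0.81]
row [0.023, 0.005, 0.006] [-0.005, -0.008, 0.002] t 18.15
row [0.221, 0.008, 0.244] [-0.005, -0.008, 0.002] t 18.15
```

Call:
{"name": "apply_moves", "arguments": {
  "rows": [
    [0.04,0.004,0.04,0,0,0],
    [0.09,0.006,0.09,0,0,0],
    [0.13,0.008,0.14,0,0,0],
    [0.18,0.008,0.19,0,0,0],
    [0.221,0.008,0.244,0,0,0]
  ]
}}

```text
clock: 18.77
tcp_pos: [0.5659, 0.0173, 0.1411]
orientation: [-0.046, 2.504, 0.004]
contact_force: [-0.3, 0.1, -0.6]
grip_width: 0.0002
gripper_force: 0.0
```

```bash
python3 -c "
from plan import *
inbedf()
go(bed(-238,35.5,36),ftool(57)); go(bed(-180,35.5,36),ftool(57)) "
```

```text
bed mm [-236.6   34.9   37.6] tilt(-y=fwd) deg [  0.5 -56.5   0.1] F [-0.3  0.1 -0.6] grip 0.0002 j [ 0.22  0.28 -0.47  2.35  1.96  0.24 -0.48]
row [0.008, 0.002, -0.001] [-0.005, -0.005, 0.002] t 18.77
row [-0.12, 0.004, 0.192] [-0.005, -0.005, 0.002] t 18.77
```

Call:
{"name": "apply_moves", "arguments": {
  "rows": [
    [-0.03,0.004,0.058,0,0,0],
    [-0.07,0.004,0.116,0,0,0],
    [-0.11,0.004,0.174,0,0,0],
    [-0.15,0.004,0.232,0,0,0],
    [-0.186,0.004,0.292,0,0,0]
  ]
}}

```text
clock: 19.4
tcp_pos: [0.6475, 0.022, 0.1102]
orientation: [-0.052, 2.504, 0.004]
contact_force: [-0.6, -0.1, 0.5]
grip_width: -0.0003
gripper_force: 0.2
```

```bash
python3 -c "
from plan import *
inbedf()
go(bed(-150,35.5,36),ftool(57)); go(bed(-125,35.5,36),ftool(57)) "
```

```text
bed mm [-149.2   36.5   36.4] tilt(-y=fwd) deg [  0.6 -56.5  -0.2] F [-0.6 -0.1  0.5] grip -0.0003 j [ 0.19  0.44 -0.43  2.19  1.96  0.27 -0.42]
row [0.003, -0.004, -0.002] [-0.004, -0.006, 0.005] t 19.4
row [-0.052, -0.004, 0.082] [-0.004, -0.006, 0.005] t 19.4
```

Call:
{"name": "apply_moves", "arguments": {
  "rows": [
    [-0.012,-0.003,0.02,0,0,0],
    [-0.024,-0.004,0.04,0,0,0],
    [-0.036,-0.004,0.06,0,0,0],
    [-0.045,-0.004,0.073,0,0,0],
    [-0.052,-0.004,0.082,0,0,0]
  ]
}}

```text
clock: 20.02
tcp_pos: [0.6667, 0.0215, 0.1014]
orientation: [-0.053, 2.506, 0.003]
contact_force: [-35.9, -3.1, 35.4]
grip_width: -0.0
gripper_force: 23.2
```

Call:
{"name": "apply_moves", "arguments": {
  "rows": [
    [-0.004,0,0.007,0,0,0],
    [-0.008,0,0.013,0,0,0],
    [-0.008,0,0.013,0,0,0]
  ]
}}

```text
clock: 20.4
tcp_pos: [0.6669, 0.0215, 0.1012]
orientation: [-0.055, 2.507, 0.002]
contact_force: [-51.6, -5.2, 51.1]
grip_width: 0.0004
gripper_force: 33.5
```

```bash
python3 -c "
from plan import *
inbedf(); print(BR.inv().apply(r.get_obs()['contact_force']))"
```

```text
bed mm [-127.9   35.4   34.6] tilt(-y=fwd) deg [  0.7 -56.3  -0.3] F [-51.6  -5.2  51.1] grip 0.0004 j [ 0.18  0.48 -0.41  2.15  1.95  0.27 -0.4 ]
[-66.1146  -3.2897  30.285 ]
```

Call:
{"name": "apply_moves", "arguments": {
  "rows": [
    [0.02,0,-0.03,0,0,0],
    [0.09,0,-0.14,0,0,0],
    [0.16,0,-0.25,0,0,0],
    [0.22,0,-0.35,0,0,0],
    [0.2,0,-0.45,0,0,0]
  ]
}}

```text
clock: 21.02
tcp_pos: [0.5629, 0.0178, 0.1599]
orientation: [-0.052, 2.508, 0.004]
contact_force: [0.5, 0.1, 0.2]
grip_width: 0.0001
gripper_force: 0.0
```

Run:
```python
from plan import *
inbedf()
S=grab('scene');T=grab('top')
for p in (S,T):
    for k in r.outline_of(p,'pencil_box')[:2]: print(k['rect'],round(k['conf'],2))
    for k in r.landmark_of(p,'pencil_box')[:2]: print(k['point'],round(k['conf'],2))
    print(*[proj(p,bed(x,35.5,z)).round(1) for x,z in((-125,50),(-62,5),(0,50),(0,5),(-125,5))])
a=cv2.resize(S['pixels'][150:290,285:370],None,fx=4.2,fy=4.2,interpolation=2); b=cv2.resize(T['pixels'][120:270,260:345],None,fx=3.92,fy=3.92,interpolation=2)
cv2.imwrite('pics/p7.png',cv2.cvtColor(np.clip(np.hstack([a[:588],b[:588]]).astype(float)*2,0,255).astype(np.uint8),4))
```

```text
bed mm [-245.8   35.5   54.2] tilt(-y=fwd) deg [  0.6 -56.3  -0.2] F [0.5 0.1 0.2] grip 0.0001 j [ 0.16  0.22 -0.4   2.34  1.76  0.19 -0.29]
[196.5, 233.2, 39.2, 28.4] 0.39
[340.9 218.8] [341.  248.4] [343.6 268. ] [342.3 272.5] [339.8 225.1]
[286.3 184.1] [287.8 170.3] [286.9 139.8] [288.  149.3] [287.5 192.6]
```

View pics/p7.png

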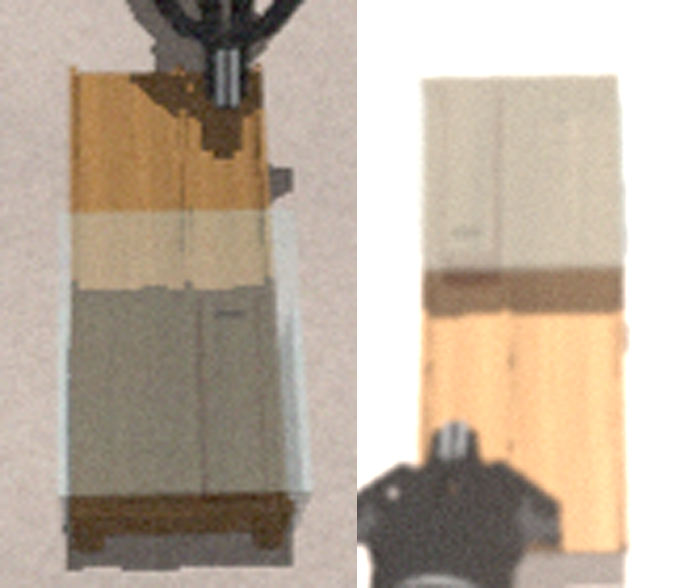

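The pencil box is home. Its lid slot shows at scene crop (230,313) and top crop (465,232), which puts the rear end at bed x ≈ −122, the same place where the leading fingertip corner stopped. I used 9 of the 10 pictures. Next I simulate the carton sequence.

Run:
```python
from plan import *
from box import fitbox
T=grab('top');S=grab('scene')
for p in(T,S): print(fitbox([p],'chalk_carton',(.474,.277,-.26),.118,.056))
c=[.474,.277]; t=np.radians(-14.7); dn=tool([0,0,-1],[-np.sin(t),np.cos(t),0]); d0=tool([0,0,-1],[0,1,0])
q=q0
for nm,P,Rt in [('up',bed(-250,35,180),ftool(57)),('vert',[.6,.05,.3],d0),('ch',[.474,.277,.2],dn),('dn',[.474,.277,.01],dn),('up',[.474,.277,.26],dn),('rk',bed(-236,-25.5,110),ftool(0)),('pl',bed(-236,-25.5,16),ftool(0)),('u2',bed(-236,-25.5,180),ftool(0)),('t',bed(-260,-25.5,150),ftool(57)),('d',bed(-325,-25.5,60),ftool(40)),('s',bed(-325,-25.5,30),ftool(35)),('p',bed(-240,-25.5,30),ftool(57)),('e',bed(-121,-25.5,30),ftool(57))]:
    q,a,b=follow(q,np.array(P),Rt,v,15); print(nm,q.round(2),a.round(1),b.round(1))
go(bed(-250,35,180),ftool(57)); go([.58,.08,.31],d0)
```

```text
[0.96]
(np.float64(0.4728847959142021), np.float64(0.2812940352787758), np.float64(-14.202733836704923), np.float64(0.07579462102689487))
[0.9]
(np.float64(0.4734534145006954), np.float64(0.2803791183520519), np.float64(-15.517778814135049), np.float64(0.08243243243243244))
up [ 0.48  0.1  -0.66  2.14  0.46  0.31  1.05] 0.0 0.0
vert [ 0.36  0.39 -0.71  1.62  0.26  1.24  1.18] 0.0 0.0
ch [-0.05  0.4  -0.73  1.85  0.31  1.01  0.41] 0.0 0.0
dn [-0.19  0.66 -0.57  1.97  0.56  0.67  0.2 ] 0.0 0.0
up [-0.02  0.34 -0.76  1.78  0.25  1.12  0.46] 0.0 0.0
rk [ 0.39  0.66 -0.64  1.47  0.31  1.49  1.31] 0.0 0.0
pl [ 0.4   0.7  -0.62  1.61  0.35  1.31  1.28] 0.0 0.0
u2 [ 0.37  0.64 -0.64  1.34  0.3   1.63  1.33] 0.0 0.0
t [ 0.7   0.12 -0.73  2.19  0.28  0.22  1.35] 0.0 0.0
d [ 0.73  0.14 -0.77  2.22  0.21  0.48  1.42] 0.0 0.0
s [ 0.67  0.21 -0.74  2.2   0.28  0.53  1.34] 0.0 0.0
p [ 0.81  0.4  -0.92  2.34  1.98  0.3  -0.26] 0.0 0.0
e [ 0.63  0.61 -0.79  2.12  1.92  0.37 -0.13] 0.0 0.0
row [-0.402, -0.008, -0.298] [-0.004, -0.007, 0.004] t 21.52
row [-0.413, 0.239, -0.444] [0.002, 0.404, 0.026] t 21.52
```

Call:
{"name": "apply_moves", "arguments": {
  "rows": [
    [-0.15,0,-0.12,0,0,0],
    [-0.3,0,-0.25,0,0.1,0],
    [-0.4,0.05,-0.35,0,0.2,0],
    [-0.41,0.15,-0.44,0,0.3,0.02],
    [-0.413,0.239,-0.444,0,0.404,0.026]
  ],
  "claw": 1
}}

```text
clock: 22.15
tcp_pos: [0.5873, 0.0256, 0.2664]
orientation: [0.031, 2.789, -0.131]
contact_force: [2.0, -2.1, -1.1]
grip_width: 0.0853
gripper_force: 0.0
```

Run:
```python
from h import *
t=np.radians(-14.8); dn=tool([0,0,-1],[-np.sin(t),np.cos(t),0]); print(st()[0]); go([.473,.281,.2],dn)
```

```text
[0.5873 0.0256 0.2664]
row [0.526, 1.023, -0.004] [-0.03, 0.229, 0.149] t 22.15
```

Call:
{"name": "apply_moves", "arguments": {
  "rows": [
    [0.1,0.2,0,0,0.06,0.03],
    [0.2,0.4,0,-0.01,0.12,0.06],
    [0.32,0.6,0,-0.02,0.18,0.1],
    [0.42,0.8,0,-0.03,0.23,0.13],
    [0.52,1.0,0,-0.03,0.23,0.149]
  ]
}}

```text
clock: 22.78
tcp_pos: [0.478, 0.2766, 0.1991]
orientation: [0.408, 3.108, 0.001]
contact_force: [1.0, 0.7, -1.3]
grip_width: 0.0854
gripper_force: 0.0
```

Call:
{"name": "apply_moves", "arguments": {
  "rows": [
    [0,0,0,0,0,0],
    [0,0,0,0,0,0]
  ]
}}

```text
clock: 23.02
tcp_pos: [0.4773, 0.2756, 0.1997]
orientation: [0.401, 3.108, -0.0]
contact_force: [-0.5, -1.2, -0.2]
grip_width: 0.0854
gripper_force: 0.0
```

Run:
```python
from h import *
from box import fitbox
W=grab('wrist'); f=fitbox([W],'chalk_carton',(.473,.281,-.258),.118,.056); print(f,st()[0])
t=np.radians(-14.8)
for t in (np.radians(-14.8),np.radians(f[2])):
  dn=tool([0,0,-1],[-np.sin(t),np.cos(t),0]); go([f[0],f[1],.008],dn)
```

```text
[0.97]
(np.float64(0.4735320061431259), np.float64(0.28217401783023294), np.float64(-14.508537368627303), np.float64(0.031291530747855505)) [0.478  0.2747 0.2002]
row [0.032, 0.023, 0.769] [0.001, 0.006, -0.0] t 23.12
row [0.032, 0.023, 0.769] [0.001, 0.006, -0.004] t 23.12
```

Call:
{"name": "apply_moves", "arguments": {
  "rows": [
    [0.032,0.023,0.2,0,0,0],
    [0.032,0.023,0.4,0,0,0],
    [0.032,0.023,0.6,0,0,0],
    [0.032,0.023,0.73,0,0,0],
    [0.032,0.023,0.77,0,0,0]
  ]
}}

```text
clock: 23.75
tcp_pos: [0.4724, 0.2818, 0.0061]
orientation: [0.404, 3.109, -0.002]
contact_force: [0.4, -0.1, 0.4]
grip_width: 0.0857
gripper_force: 0.0
```

Call:
{"name": "apply_moves", "arguments": {
  "rows": [
    [0,0,0,0,0,0],
    [0,0,0,0,0,0],
    [0,0,0,0,0,0],
    [0,0,0,0,0,0],
    [0,0,0,0,0,0]
  ],
  "claw": 0,
  "newtons": 45
}}

```text
clock: 24.38
tcp_pos: [0.4737, 0.2842, 0.0093]
orientation: [0.401, 3.105, 0.003]
contact_force: [0.3, -0.4, 7.0]
grip_width: 0.0555
gripper_force: 49.9
```

Call:
{"name": "apply_moves", "arguments": {
  "rows": [
    [0,0,-0.1,0,0,0],
    [0,0,-0.3,0,0,0],
    [0,0,-0.55,0,0,0],
    [0,0,-0.8,0,0,0],
    [0,0,-0.98,0,0,0]
  ]
}}

```text
clock: 25.0
tcp_pos: [0.4705, 0.2841, 0.256]
orientation: [0.4, 3.105, 0.004]
contact_force: [0.2, 0.3, -2.9]
grip_width: 0.0553
gripper_force: 49.2
```

Run:
```python
from h import *
print(st()[0],r.get_obs()['grip_width']); go(bed(-233,-25.5,150),ftool(0)); go(bed(-300,-25.5,150),ftool(0))
```

```text
[0.4705 0.2841 0.256 ] 0.05531904224398887
row [-0.869, -1.118, 0.047] [0.034, 0.228, -0.185] t 25.0
row [-0.629, -1.191, -0.048] [0.034, 0.228, -0.185] t 25.0
```

Call:
{"name": "apply_moves", "arguments": {
  "rows": [
    [-0.1,-0.16,-0.05,0,0.05,-0.05],
    [-0.22,-0.33,-0.1,0.01,0.1,-0.1],
    [-0.35,-0.5,-0.1,0.02,0.16,-0.15],
    [-0.48,-0.67,-0.1,0.034,0.21,-0.185],
    [-0.6,-0.84,-0.1,0.034,0.228,-0.185]
  ]
}}

```text
clock: 25.62
tcp_pos: [0.5628, 0.041, 0.278]
orientation: [0.053, -2.787, 0.009]
contact_force: [1.3, 0.3, -2.8]
grip_width: 0.0554
gripper_force: 49.0
```

Run:
```python
from h import *
inbedf(); go(bed(-235,-25.5,120),ftool(0));go(bed(-235,-25.5,60),ftool(0))
```

```text
bed mm [-285.5   58.7  165.4] tilt(-y=fwd) deg [ 0.   0.3 -0. ] F [ 1.3  0.3 -2.8] grip 0.0554 j [ 0.17  0.51 -0.49  1.49  0.14  1.54  1.28]
row [-0.203, -0.337, 0.181] [-0.0, -0.003, 0.001] t 25.62
row [-0.204, -0.337, 0.421] [-0.0, -0.003, 0.001] t 25.62
```

Call:
{"name": "apply_moves", "arguments": {
  "rows": [
    [-0.1,-0.17,0,0,0,0],
    [-0.203,-0.31,0.05,0,0,0],
    [-0.204,-0.338,0.2,0,0,0],
    [-0.204,-0.339,0.35,0,0,0],
    [-0.204,-0.339,0.44,0,0,0]
  ]
}}

```text
clock: 26.25
tcp_pos: [0.5735, -0.0423, 0.156]
orientation: [0.051, -2.787, 0.01]
contact_force: [-0.1, -0.0, -2.6]
grip_width: 0.0554
gripper_force: 48.9
```

Call:
{"name": "apply_moves", "arguments": {
  "rows": [
    [0,0,0,0,0,0],
    [0,0,0,0,0,0]
  ]
}}

```text
clock: 26.5
tcp_pos: [0.576, -0.0417, 0.1589]
orientation: [0.052, -2.791, 0.01]
contact_force: [0.8, -0.4, -2.8]
grip_width: 0.0555
gripper_force: 48.8
```

Run:
```python
from h import *
inbedf(); go(bed(-235,-26,15),ftool(0))
```

```text
bed mm [-235.2  -24.4   57. ] tilt(-y=fwd) deg [0.  0.1 0. ] F [ 0.8 -0.4 -2.8] grip 0.0555 j [ 0.26  0.63 -0.44  1.57  0.22  1.35  1.37]
row [-0.001, -0.006, 0.168] [-0.0, -0.001, -0.0] t 26.5
```

Call:
{"name": "apply_moves", "arguments": {
  "rows": [
    [0,-0.006,0.05,0,0,0],
    [0,-0.006,0.1,0,0,0],
    [0,-0.006,0.14,0,0,0],
    [0,-0.006,0.16,0,0,0],
    [0,-0.006,0.168,0,0,0]
  ]
}}

```text
clock: 27.12
tcp_pos: [0.5612, -0.0439, 0.1196]
orientation: [0.052, -2.79, 0.011]
contact_force: [-1.8, -1.0, 13.7]
grip_width: 0.0555
gripper_force: 50.9
```

Run:
```python
from h import *
inbedf(); 
W=grab('wrist'); S=grab('scene')
a=cv2.resize(S['pixels'][150:250,290:370],None,fx=4.8,fy=4.8,interpolation=2)
b=cv2.resize(W['pixels'][:, 180:500],(384,480))
cv2.imwrite('pics/p8.png',cv2.cvtColor(np.clip(np.hstack([a,b]).astype(float)*1.4,0,255).astype(np.uint8),4))
```

```text
bed mm [-235.7  -26.1   14.9] tilt(-y=fwd) deg [0.1 0.1 0. ] F [-1.8 -1.  13.7] grip 0.0555 j [ 0.27  0.65 -0.43  1.64  0.24  1.27  1.36]
```

Contact at z = 14.9 puts the carton underside on the same floor height as the pencil box, so it is in the lane and not on a rib. Releasing and moving up.

Call:
{"name": "apply_moves", "arguments": {
  "rows": [
    [0,0,0,0,0,0],
    [0,0,0,0,0,0],
    [0,0,0,0,0,0]
  ],
  "claw": 0.95
}}

```text
clock: 27.6
tcp_pos: [0.5606, -0.0439, 0.1183]
orientation: [0.052, -2.789, 0.01]
contact_force: [-0.1, -0.2, 1.2]
grip_width: 0.0808
gripper_force: 0.0
```

Call:
{"name": "apply_moves", "arguments": {
  "rows": [
    [0,0,-0.1,0,0,0],
    [0,0,-0.3,0,0,0],
    [0.05,0,-0.5,0,0,0],
    [0.1,0,-0.7,0,0,0],
    [0.15,0,-0.8,0,0,0]
  ]
}}

```text
clock: 28.22
tcp_pos: [0.5955, -0.0421, 0.3218]
orientation: [0.052, -2.793, 0.01]
contact_force: [0.4, 1.3, -0.2]
grip_width: 0.0811
gripper_force: 0.0
```

Call:
{"name": "apply_moves", "arguments": {
  "rows": [
    [0,0,0,0,-0.11,0],
    [0,0,0,0,-0.22,0],
    [0,0,0,0,-0.33,0],
    [0,0,0,0,-0.44,0],
    [0,0,0,0,-0.55,0]
  ],
  "claw": 0
}}

```text
clock: 28.85
tcp_pos: [0.5944, -0.0425, 0.32]
orientation: [-0.049, 2.623, 0.011]
contact_force: [0.6, 0.4, -0.1]
grip_width: 0.0003
gripper_force: 0.0
```

Run:
```python
from plan import *
inbedf()
T=grab('top');S=grab('scene')
for p in(T,S):
    print([(k['rect'],round(k['conf'],2)) for k in r.outline_of(p,'chalk_carton')[:1]],[proj(p,bed(x,-25.5,z)).round(1) for x in(-300,-290,-280) for z in(5,50)])
run([((-335,-25.5,90),ftool(45)),((-325,-25.5,30),ftool(38)),((-240,-25.5,30),ftool(50)),((-200,-25.5,30),ftool(57)),((-121,-25.5,30),ftool(57))],show=True)
go(bed(-335,-25.5,90),ftool(42));go(bed(-325,-25.5,30),ftool(38))
```

```text
bed mm [-273.1  -25.9  214.7] tilt(-y=fwd) deg [  0.1 -49.7  -0. ] F [ 0.6  0.4 -0.1] grip 0.0003 j [ 0.48  0.06 -0.52  2.01  0.06  0.56  1.53]
[([300.3, 202.7, 24.8, 15.9], 0.75)] [array([313.1, 259.4]), array([312.7, 252.8]), array([313. , 255.4]), array([312.6, 248.5]), array([313. , 251.3]), array([312.6, 244.4])]
[([304.9, 161.2, 21.2, 40.9], 0.56)] [array([314.9, 166.8]), array([314.9, 158.6]), array([314.9, 169.9]), array([315. , 161.9]), array([315. , 173.1]), array([315.1, 165.1])]
(-335, -25.5, 90) [ 0.51  0.03 -0.52  2.25 -0.    0.43  1.61] 0.0 0.0
(-325, -25.5, 30) [ 0.45  0.16 -0.49  2.25  0.17  0.44  1.44] 0.0 0.0
(-240, -25.5, 30) [ 0.57  0.33 -0.66  2.26  1.14  0.2   0.52] 0.0 0.0
(-200, -25.5, 30) [ 0.68  0.46 -0.8   2.27  2.01  0.31 -0.28] 0.0 0.0
(-121, -25.5, 30) [ 0.57  0.59 -0.72  2.13  1.96  0.33 -0.19] 0.0 0.0
row [0.536, 0.003, 0.137] [-0.001, 0.08, 0.0] t 29.05
row [0.691, 0.003, 0.324] [-0.001, 0.124, 0.0] t 29.05
```

Call:
{"name": "apply_moves", "arguments": {
  "rows": [
    [0.15,0,0.03,0,0.02,0],
    [0.3,0,0.07,0,0.05,0],
    [0.45,0,0.1,0,0.08,0],
    [0.54,0,0.14,0,0.08,0],
    [0.58,0.003,0.19,0,0.1,0]
  ]
}}

```text
clock: 29.68
tcp_pos: [0.4922, -0.0455, 0.2067]
orientation: [-0.052, 2.789, 0.009]
contact_force: [-0.2, -0.2, -0.2]
grip_width: 0.0002
gripper_force: 0.0
```

Call:
{"name": "apply_moves", "arguments": {
  "rows": [
    [0.05,0,0.05,0,0.01,0],
    [0.1,0,0.1,0,0.02,0],
    [0.11,0,0.13,0,0.02,0]
  ]
}}

```text
clock: 30.05
tcp_pos: [0.4765, -0.0462, 0.1655]
orientation: [-0.053, 2.82, 0.008]
contact_force: [-0.1, -0.8, 0.4]
grip_width: -0.0
gripper_force: 0.0
```

Run:
```python
from plan import *
inbedf()
go(bed(-320,-25.5,30),ftool(38));go(bed(-240,-25.5,30),ftool(50))
```

```text
bed mm [-331.1  -25.2   29.1] tilt(-y=fwd) deg [  0.  -38.4  -0. ] F [-0.1 -0.8  0.4] grip -0.0 j [ 0.45  0.13 -0.51  2.28  0.17  0.43  1.42]
row [-0.037, -0.001, 0.025] [-0.0, 0.005, 0.0] t 30.05
row [-0.288, -0.001, 0.224] [-0.0, -0.129, 0.0] t 30.05
```

Call:
{"name": "apply_moves", "arguments": {
  "rows": [
    [-0.055,0,0.043,0,-0.02,0],
    [-0.11,0,0.087,0,-0.05,0],
    [-0.17,0,0.132,0,-0.08,0],
    [-0.23,0,0.178,0,-0.11,0],
    [-0.288,0,0.224,0,-0.13,0]
  ]
}}

```text
clock: 30.68
tcp_pos: [0.5554, -0.044, 0.1377]
orientation: [-0.05, 2.63, 0.007]
contact_force: [-0.0, 0.1, -1.4]
grip_width: 0.0001
gripper_force: 0.2
```

Run:
```python
from plan import *
inbedf()
go(bed(-240,-25.5,30),ftool(50));go(bed(-190,-25.5,30),ftool(57))
```

```text
bed mm [-247.4  -26.    30. ] tilt(-y=fwd) deg [  0.3 -49.3  -0. ] F [-0.   0.1 -1.4] grip 0.0001 j [ 0.43  0.28 -0.52  2.28  0.94  0.17  0.68]
row [-0.019, 0.002, 0.022] [-0.002, -0.008, 0.001] t 30.68
row [-0.15, 0.002, 0.174] [-0.002, -0.086, 0.002] t 30.68
```

Call:
{"name": "apply_moves", "arguments": {
  "rows": [
    [-0.019,0,0.022,0,-0.008,0],
    [-0.05,0.002,0.06,0,-0.025,0],
    [-0.08,0.002,0.1,0,-0.045,0],
    [-0.115,0.002,0.137,0,-0.065,0],
    [-0.15,0.002,0.174,0,-0.086,0]
  ]
}}

```text
clock: 31.3
tcp_pos: [0.6096, -0.0418, 0.1184]
orientation: [-0.048, 2.494, 0.01]
contact_force: [-0.6, -0.4, -0.6]
grip_width: 0.0002
gripper_force: 0.1
```

Run:
```python
from plan import *
inbedf()
go(bed(-190,-25.5,30),ftool(57));go(bed(-140,-25.5,30),ftool(57))
```

```text
bed mm [-189.8  -25.8   30.4] tilt(-y=fwd) deg [  0.3 -57.1  -0. ] F [-0.6 -0.4 -0.6] grip 0.0002 j [ 0.58  0.44 -0.72  2.26  2.03  0.29 -0.33]
row [0.002, 0.001, 0.0] [-0.002, 0.001, 0.002] t 31.3
row [-0.107, 0.002, 0.168] [-0.002, 0.001, 0.002] t 31.3
```

Call:
{"name": "apply_moves", "arguments": {
  "rows": [
    [-0.02,0.001,0.034,0,0,0],
    [-0.042,0.002,0.067,0,0,0],
    [-0.064,0.002,0.1,0,0,0],
    [-0.085,0.002,0.135,0,0,0],
    [-0.107,0.002,0.168,0,0,0]
  ]
}}

```text
clock: 31.92
tcp_pos: [0.6562, -0.0399, 0.1009]
orientation: [-0.048, 2.495, 0.009]
contact_force: [-0.1, -0.2, 0.2]
grip_width: 0.0001
gripper_force: 0.4
```

Call:
{"name": "apply_moves", "arguments": {
  "rows": [
    [-0.006,0,0.01,0,0,0],
    [-0.012,0,0.02,0,0,0],
    [-0.02,0,0.03,0,0,0],
    [-0.026,0,0.04,0,0,0],
    [-0.031,0,0.047,0,0,0]
  ]
}}

```text
clock: 32.55
tcp_pos: [0.6686, -0.0398, 0.0961]
orientation: [-0.047, 2.496, 0.009]
contact_force: [0.1, -0.9, -0.7]
grip_width: -0.0
gripper_force: 0.2
```

Run:
```python
from plan import *
inbedf()
go(bed(-120,-25.5,30),ftool(57))
```

```text
bed mm [-126.7  -26.    29.6] tilt(-y=fwd) deg [  0.3 -57.    0. ] F [ 0.1 -0.9 -0.7] grip -0.0 j [ 0.5   0.55 -0.65  2.14  1.98  0.31 -0.26]
row [-0.016, 0.002, 0.022] [-0.003, -0.0, 0.001] t 32.55
```

Call:
{"name": "apply_moves", "arguments": {
  "rows": [
    [-0.003,0,0.005,0,0,0],
    [-0.006,0,0.009,0,0,0],
    [-0.009,0,0.013,0,0,0],
    [-0.012,0,0.017,0,0,0],
    [-0.014,0,0.02,0,0,0]
  ]
}}

```text
clock: 33.17
tcp_pos: [0.6734, -0.0395, 0.0944]
orientation: [-0.048, 2.496, 0.008]
contact_force: [-16.9, -2.6, 16.0]
grip_width: 0.0001
gripper_force: 10.6
```

Run:
```python
from plan import *
inbedf()
go(bed(-118,-25.5,30),ftool(57))
```

```text
bed mm [-121.6  -25.8   29.7] tilt(-y=fwd) deg [  0.3 -56.9  -0. ] F [-16.9  -2.6  16. ] grip 0.0001 j [ 0.49  0.56 -0.64  2.13  1.97  0.31 -0.25]
row [-0.009, 0.001, 0.011] [-0.003, -0.001, 0.002] t 33.17
```

Call:
{"name": "apply_moves", "arguments": {
  "rows": [
    [-0.002,0,0.003,0,0,0],
    [-0.004,0,0.005,0,0,0]
  ]
}}

```text
clock: 33.42
tcp_pos: [0.6736, -0.0395, 0.0942]
orientation: [-0.048, 2.497, 0.007]
contact_force: [-28.5, -2.6, 27.4]
grip_width: 0.0001
gripper_force: 18.4
```

Call:
{"name": "apply_moves", "arguments": {
  "rows": [
    [0.03,0,-0.04,0,0,0],
    [0.09,0,-0.14,0,0,0],
    [0.16,0,-0.25,0,0,0],
    [0.22,0,-0.35,0,0,0],
    [0.24,0,-0.45,0,0,0]
  ]
}}

```text
clock: 34.05
tcp_pos: [0.5588, -0.0434, 0.1474]
orientation: [-0.047, 2.497, 0.009]
contact_force: [0.9, -0.0, 0.2]
grip_width: 0.0
gripper_force: 0.0
```

Call:
{"name": "apply_moves", "arguments": {
  "rows": [
    [-0.1,0,-0.15,0,0.05,0],
    [-0.2,0,-0.3,0,0.1,0],
    [-0.25,0,-0.45,0,0.2,0],
    [-0.25,0,-0.6,0,0.25,0],
    [-0.25,0,-0.6,0,0.25,0]
  ]
}}

```text
clock: 34.67
tcp_pos: [0.5518, -0.0984, 0.2203]
orientation: [0.029, 2.701, -0.191]
contact_force: [0.5, -1.2, -0.8]
grip_width: 0.0002
gripper_force: 0.0
```

Run:
```python
from plan import *
inbedf()
S=grab('scene');T=grab('top')
for n in['cone','tape','tin']:
    o=[(p,r.landmark_of(p,n)[0]['point']) for p in(S,T) if r.landmark_of(p,n)]
    if len(o)==2: print(n,tri(o)[0])
a=cv2.resize(S['pixels'][150:290,285:370],None,fx=4.2,fy=4.2,interpolation=2); b=cv2.resize(T['pixels'][120:270,260:345],None,fx=3.92,fy=3.92,interpolation=2)
cv2.imwrite('pics/p9.png',cv2.cvtColor(np.clip(np.hstack([a[:588],b[:588]]).astype(float)*2,0,255).astype(np.uint8),4))
```

```text
bed mm [-280.9  -80.2  105.7] tilt(-y=fwd) deg [  7.9 -44.7   4.8] F [ 0.5 -1.2 -0.8] grip 0.0002 j [ 0.67  0.18 -0.75  2.14  0.6   0.51  1.03]
cone [ 0.7105  0.2639 -0.008 ]
tape [ 0.6883 -0.309   0.0041]
tin [ 0.6587 -0.4363  0.0107]
```

View pics/p9.png

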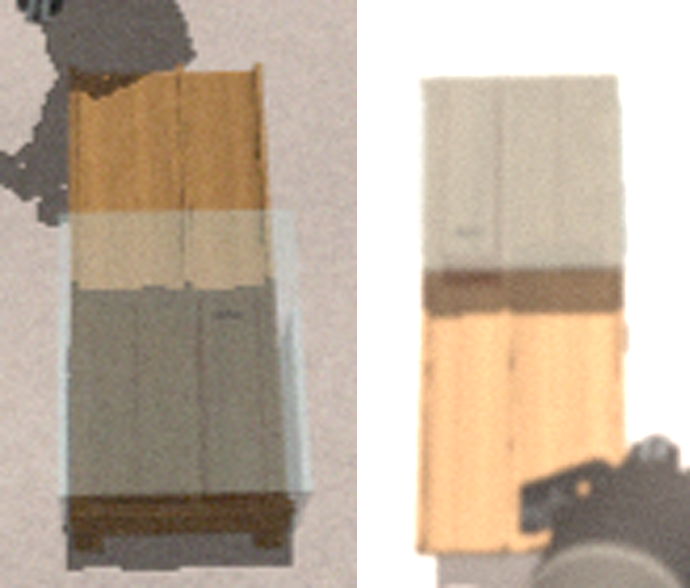

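Both boxes lie under the hood. The pencil slot is unchanged at (230,313), and the carton's centre seam shows at column 135 in the wide lane. The open part of the bed is empty, the bystanders have not moved, and the arm is clear.

```bash
python3 -c "
from h import *
print(r.get_obs()['contact_force']); print(r.hand_in())"
```

```text
[ 0.1523 -0.294   0.3246]
the job is handed in; nothing more can be done
None
```

I pushed both boxes home against the back stop, the pencil box in the narrow lane first and then the chalk carton in the wide lane, and handed the job in at about 35 s with the arm clear. The cone, tape and tin have not moved, but the pencil-box push peaked at about 73 N at the wrist (limit 120 N). The hand-in call returned no verdict.

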